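# Load the sample carousel

### The arm

A 6-joint arm with a two-finger parallel gripper is mounted at the origin on the work surface. World frame = base frame: x ahead of the robot, y to its left, z up, the work surface at z = 0. Lengths are in m, angles in rad, forces in N, time in s.
With the tool pointing down it reaches from about 0.25 to 0.775 m from the base axis. Payload 4 kg.
Tool frame: the origin (TCP) lies at the very end of the fingers, on their centre line; the grasp point (between the pads) lies 19 mm behind it; z points along the fingers, y is the line along which they close (so a half turn about z gives the same grasp; the last joint's range is limited). The gripper opens to 94 mm and grips with 3 to 60 N. Pads are 16 mm wide; open, the fingers measure 119 mm over their backs; the gripper's body (75 mm by 177 mm) begins 78 mm behind the grasp point.
Start: joints at [1.174, 0.087, 1.371, -0, 1.684, -0.103], TCP at [0.159, 0.526, 0.206] pointing down, gripper open.
Joint ranges: [-3.1, 3.1], [-0.76, 2.03], [0.27, 2.55], [-1.08, 4.22], [0.17, 2.65], [-2.57, 2.57]. Speed limits (rad/s): [2.79, 2.79, 3.14, 3.14, 3.14, 3.14].

### API

Orientations are given as [roll, pitch, yaw] about the fixed x, y, z axes, in that order (R = Rz(yaw) Ry(pitch) Rx(roll)).
In Python, from bench import robot, vision gives the robot as it stands.
- The arm moves only by the shell command python3 -m crank 'ROWS'. ROWS is JSON, a list of rows, each a list of 3 entries, a list of its own where there are three numbers: the closure, from 0 (fully open) to 1 (shut), then the shift along the tool's x, y, z in m, then the turn, a rotation vector about the tool's x, y, z in degrees. A call has 1 to 8 rows; each row shifts and turns the commanded pose from where the row before left it, along the tool's axes as they then stand; what a row does not reach is not made up. A row lasts 1/10 s, in which the tool goes at most 50 mm and 8.59 degrees, less where a joint would pass 70% of its speed; a pose out of reach is approached as far as the arm can. A call with a gripper value outside its range is refused whole. The fingers move at their own pace and stop on an object; the grip force is fixed at half the most. Time passes only in rows, so rows that do not move let the fingers close. It gives the time, the measured TCP pose, the force, the opening and the grip force at its end, in the units of the state.
- robot.get_obs(): the state, without advancing time (a new reading comes with each control period).
- vision.snapshot(name): name is "side" or "top" or "wrist"; returns a dict with "color" (400x640x3 uint8, red, green, blue), "z_map" (400x640 float32, m along the optical axis (not along the pixel's ray), 0 where there is no reading), "fx", "fy", "cx", "cy" (pixels), "dist" ([k1, k2, p1, p2, k3] as OpenCV has them; the pictures are not rectified), "R" (3x3) and "t" (3): a world point X has camera coordinates R X + t. Camera axes: x right, y down, z forward; pixel columns grow to the right and rows downward; lengths in m; the calibration is good to about 2 mm. A picture is of the moment at which its call begins.
- robot.close_job(): hands the job in; it is judged then, once.
The state is a dict: "time": time; "joint_positions": joint angles; "qvel": joint speeds; "joint_torque": joint torques, N m; "tool_pos": TCP position; "ee_rot": TCP orientation; "wrist_force": force on the tool from outside, world axes, zero at the start; "wrist_torque": the same for the moment, N m; "width": finger opening in m; "finger_force": force on a finger pad.
Only numpy, scipy, OpenCV 4.12 (cv2) and the standard library are available. Lean on these libraries where they do the work, as an engineer would, in place of code of your own. Each camera call takes 0.05 s, during which the arm holds its last target. There are 200 camera calls.

### The job

Take the lid off the carousel's loading opening and set it aside. Then load every pot waiting on the two-lane gravity track, always taking the end one of a lane, into the carousel cradle of its own colour: turn the carousel by its bar handle to bring that cradle under the opening and lay the pot in it, pointing at the carousel's axis. When all are in, turn the carousel so that the white block faces the opening and put the lid back squarely over the opening; leave the bottle and the beaker alone.

Things in the scene. Friction and masses are not known exactly. Their poses are not given: they have to be found in the camera images.
- housing: Fixed white carousel instrument, a square box 380 x 380 mm, 95 mm high, with a flat clear cover as its top. Origin under its middle, on the bench, on the carousel's axis. Its loading opening lies on the -x side of the axis. The clear cover (4 mm thick) closes the carousel off except at that opening and round the dial; the cover is flat and free either side of the dial (|y| = 50 to 190 mm).
- gate (a point): Middle of the loading opening, in the plane of the cover's top (height 95 mm), 118 mm from the carousel's axis. The opening measures 126 mm along housing x (radially) and 64 mm along housing y, with a dark rim.
- hub (a point): Point on the carousel's axis at the height of the cover's top (95 mm). A grey dial, 94 mm across and level with the cover, carries one coloured dot per station (39 mm from the axis), in the direction of that station.
- carousel (a joint): Angle of the carousel about the vertical axis, rad, positive anticlockwise from above; 0 (or any whole turn) = parked, white block at the loading opening. It turns endlessly either way and stays where it is left (drag about 0.05 N m). Five stations lie 72 degrees apart; anticlockwise from above: white block (parking), red, yellow, green, blue cradle.
- handle (a point): On the carousel's axis, 23 mm above the cover: gripping point of the black bar handle that turns the carousel (it turns with it). The bar is 56 mm long, 14 mm thick and 38 mm tall (heights 95 to 133 mm); it lies along the line from the axis to the white block.
- home (a point): Centre of the white block's station, 118 mm from the axis, at cover-top height; turns with the carousel (the block itself is below the cover, heights 38 to 68 mm).
- lid: Loose aluminium lid of the loading opening, 150 x 90 mm plate, 6 mm thick, 0.15 kg, with an orange bar handle in the middle, 50 mm long (along lid x), 14 mm thick (lid y), from 6 to 42 mm above the underside. Origin at the middle of the underside. It starts lying on the cover over the opening, its long side along housing x, with nothing to locate it.
- track: Fixed sloped gravity track, two equal lanes 105 mm apart (track y = +-52.5 mm), up to 2 pots in each. Origin on the bench, midway below the two end places. Each steel deck (34 mm wide) falls 10 degrees towards track -x, to an orange stop. Pots lie across it (along track y); the second, 30 mm uphill, rolls down when the end one is taken. Base plate 10 mm high.
- pick_left (a point): Axis centre of an end pot resting against the stop of the lane at track +y, 75 mm above the bench. The end pot's ends stand free; side plates (inner faces 54 mm apart, outer 62 mm) begin 34 mm uphill of this point.
- pick_right (a point): The same for the lane at track -y.
- oil_bottle: Bystander: small amber dropper bottle, 28 mm across, 75 mm tall, origin under it.
- beaker: Bystander: white plastic beaker, 70 mm across, 80 mm tall, origin under it.
- pot_red: Sealed sample pot with red cap and red band (may be absent): cylinder 30 mm in diameter, 50 mm long over its blunt conical ends (end faces 14 mm across, cylindrical for the middle 38 mm), 0.03 kg. Origin at its centre; its long axis is its own y. It rolls, a little sluggishly.
- cradle_red (a point): Where the centre of the red pot belongs when it lies in the red cradle: 118 mm from the carousel's axis, 70 mm above the bench; turns with the carousel. The cradle is an open V of two 45 degree plates, 34 mm long, running radially: the pot lies in it with its long axis pointing at the carousel's axis, either way round. Both ends of the cradle are open; the turntable below is at height 38 mm.
- pot_yellow: Sealed sample pot with yellow cap and yellow band (may be absent): cylinder 30 mm in diameter, 50 mm long over its blunt conical ends (end faces 14 mm across, cylindrical for the middle 38 mm), 0.03 kg. Origin at its centre; its long axis is its own y. It rolls, a little sluggishly.
- cradle_yellow (a point): Where the centre of the yellow pot belongs when it lies in the yellow cradle: 118 mm from the carousel's axis, 70 mm above the bench; turns with the carousel. The cradle is an open V of two 45 degree plates, 34 mm long, running radially: the pot lies in it with its long axis pointing at the carousel's axis, either way round. Both ends of the cradle are open; the turntable below is at height 38 mm.
- pot_green: Sealed sample pot with green cap and green band (may be absent): cylinder 30 mm in diameter, 50 mm long over its blunt conical ends (end faces 14 mm across, cylindrical for the middle 38 mm), 0.03 kg. Origin at its centre; its long axis is its own y. It rolls, a little sluggishly.
- cradle_green (a point): Where the centre of the green pot belongs when it lies in the green cradle: 118 mm from the carousel's axis, 70 mm above the bench; turns with the carousel. The cradle is an open V of two 45 degree plates, 34 mm long, running radially: the pot lies in it with its long axis pointing at the carousel's axis, either way round. Both ends of the cradle are open; the turntable below is at height 38 mm.
- pot_blue: Sealed sample pot with blue cap and blue band (may be absent): cylinder 30 mm in diameter, 50 mm long over its blunt conical ends (end faces 14 mm across, cylindrical for the middle 38 mm), 0.03 kg. Origin at its centre; its long axis is its own y. It rolls, a little sluggishly.
- cradle_blue (a point): Where the centre of the blue pot belongs when it lies in the blue cradle: 118 mm from the carousel's axis, 70 mm above the bench; turns with the carousel. The cradle is an open V of two 45 degree plates, 34 mm long, running radially: the pot lies in it with its long axis pointing at the carousel's axis, either way round. Both ends of the cradle are open; the turntable below is at height 38 mm.
Things that resemble listed ones, but are neither listed nor needed, are in the scene too. Several things have the shape of the pot_red; the one meant has the colours described above. There is more than one size of the lid; the one meant has the size given above.

How it is judged:
On the way, in this order (a step that is already met when the one before it is completed fails the run):
1. the lid is off the opening (horizontal distance between lid and gate above 0.07 m), for 0.2 s.
2. every pot lies in the cradle of its colour (distance between pot_red and cradle_red below 0.01 m and distance between pot_yellow and cradle_yellow below 0.01 m and distance between pot_green and cradle_green below 0.01 m and distance between pot_blue and cradle_blue below 0.01 m), for 0.3 s.
At the end, for the whole second after the job is handed in: Every pot present lies in the cradle of its colour, its centre within 10 mm of its place; the carousel is parked with the white block within 14 mm of facing the opening; the lid lies flat on the cover over the opening, within 12 mm and 0.15 rad; all at rest (all of step 2 and linear speed of each of pot_red, pot_yellow, pot_green, pot_blue, lid below 0.02 m/s and horizontal distance between home and gate below 0.014 m and horizontal distance between lid and gate below 0.012 m and height (world z) of lid between 0.09 and 0.101 m and angle between the x axis of lid and the x axis of housing, either way round below 0.15 rad and angle between lid's own z axis and vertical below 0.06 rad); the robot touches nothing.
It fails at once if the oil bottle is pushed away or knocked over (distance of oil_bottle from where it was at the start of the episode above 0.05 m or angle between oil_bottle's own z axis and vertical above 0.6 rad).
It fails at once if the beaker is pushed away or knocked over (distance of beaker from where it was at the start of the episode above 0.05 m or angle between beaker's own z axis and vertical above 0.6 rad).
Of pot_green, pot_blue only 1 to 2 are there at a start; the rules pass over those that are not, and their reading is None.
At some moment in a run one of lid may be knocked a few centimetres aside while the robot is not near it.
Once in a run the grip may slacken for a moment while it holds something.
It also fails if it takes over 210 s, if anything falls off the work surface, if the arm or the gripper's body presses on something with over 40 N, if the wrist force passes 120 N, or if a joint passes its speed limit or range.

## Working session

There is one attempt and no reset: what is moved stays moved. The work goes in short steps, Python scripts to look and compute and a shell command to move; the robot and the scene stay as the last step left them, time stands still between calls to the robot, and variables do not carry over. Pictures are saved under pics/ and viewed, at most 14 in all, crops included, and the job is handed in when it is done.

```bash
ls; mkdir -p pics; cat > h.py <<'E'
import numpy as np, cv2
from bench import robot, vision
from scipy.spatial.transform import Rotation as Ro
def snap(n,save=None):
    s=vision.snapshot(n)
    if save: cv2.imwrite('pics/'+save+'.png',s['color'][:,:,::-1])
    return s
def K(s): return np.array([[s['fx'],0,s['cx']],[0,s['fy'],s['cy']],[0,0,1.]])
def ray(s,uv):
    p=cv2.undistortPoints(np.array(uv,float).reshape(-1,1,2),K(s),np.array(s['dist'],float)).reshape(-1,2)
    d=np.c_[p,np.ones(len(p))]; R=np.array(s['R']);t=np.array(s['t']).ravel()
    return -R.T@t, d@R
def plane(s,uv,z):
    c,d=ray(s,uv); return c+d*((z-c[2])/d[:,2])[:,None]
def depth(s,uv):
    c,d=ray(s,uv); z=np.array([s['z_map'][int(v),int(u)] for u,v in uv]); return c+d*z[:,None]
def cloud(s):
    v,u=np.mgrid[0:400,0:640]; uv=np.c_[u.ravel(),v.ravel()]
    c,d=ray(s,uv); return (c+d*s['z_map'].reshape(-1,1)).reshape(400,640,3)
def proj(s,X):
    R=np.array(s['R']);t=np.array(s['t'])
    return cv2.projectPoints(np.array(X,float).reshape(-1,1,3),cv2.Rodrigues(R)[0],t.reshape(3,1),K(s),np.array(s['dist'],float))[0].reshape(-1,2)
def obs():
    o=robot.get_obs(); print(round(o['time'],2),np.round(o['tool_pos'],4),np.round(o['ee_rot'],4),'w',round(o['width'],4),'F',np.round(o['wrist_force'],1)); return o
def goal(x,y,z,yaw=None):
    "shift in tool axes, turn about tool z (deg), tool down"
    o=robot.get_obs(); R=Ro.from_euler('xyz',o['ee_rot']).as_matrix()
    print('shift',np.round(R.T@(np.array([x,y,z])-o['tool_pos']),4))
    if yaw is not None:
        Rt=Ro.from_euler('xyz',[np.pi,0,yaw]).as_matrix(); print('turn deg',np.round(Ro.from_matrix(R.T@Rt).as_rotvec(degrees=True),2), 'other half', )
E
python3 - <<'E'
from h import *
o=obs(); print(o['joint_positions'])
for n in ['top','side','wrist']:
    s=snap(n,n+'0'); c=-np.array(s['R']).T@np.array(s['t']); print(n,c,s['fx'],s['dist'])
E
```

```text
pics
0.0 [0.1591 0.5259 0.2043] [-3.1394e+00 -2.0000e-04  2.8478e+00] w 0.0942 F [0.4 0.4 0.4]
[ 1.17389631e+00  8.79673748e-02  1.37223072e+00 -5.67331394e-06
  1.68360380e+00 -1.03121148e-01]
top [0.3688231  0.10860159 1.15779492] 383.3751799025912 [-0.08098119  0.          0.          0.          0.        ]
side [-0.09097067 -0.62624617  0.95092018] 479.78495046989485 [-0.00482293  0.          0.          0.          0.        ]
wrist [0.09684049 0.54610156 0.38247394] 318.9401195321074 [-0.00858877  0.          0.          0.          0.        ]
```

View pics/top0.png

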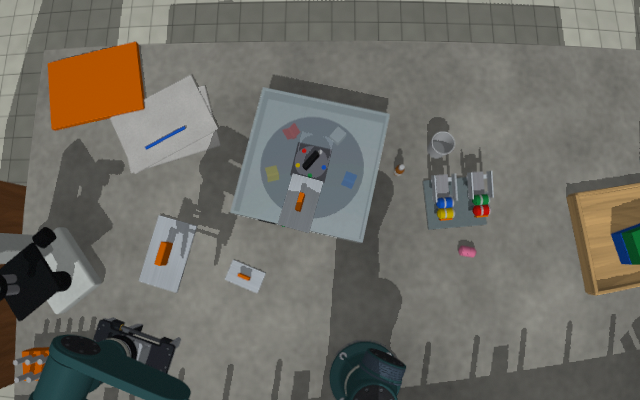

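View pics/side0.png

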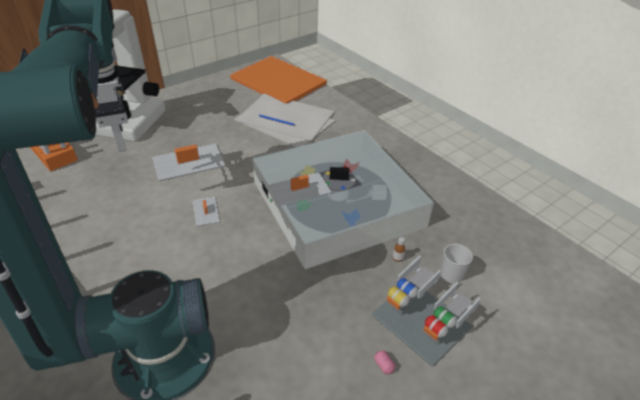

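Top view: the housing is around (310,165). The lid over the opening has its orange handle at (300,202). A larger plate at (165,252) and a smaller one at (244,275) are decoys. The track has yellow (445,214) and red (481,211) as end pots, with blue (445,202) and green (481,200) behind them. The pink pot-like thing at (467,251) is a decoy, the bottle is at (399,168) and the beaker at (443,143). I choose the lid at (300,202) and the four pots on the track.

```bash
python3 - <<'E'
from h import *
s=snap('top'); im=s['color']; P=cloud(s); np.set_printoptions(suppress=True,precision=4)
a=cv2.resize(im[75:245,225:395],None,fx=3.4,fy=3.4,interpolation=cv2.INTER_CUBIC)
b=cv2.resize(im[130:265,415:505],(386,578),interpolation=cv2.INTER_CUBIC)[:, :220*1]
b=cv2.resize(im[165:235,420:500],None,fx=2.75,fy=2.75,interpolation=cv2.INTER_CUBIC)
c=np.zeros((578,798,3),np.uint8); c[:,:578]=a[:578,:578]; c[:b.shape[0],578:]=b[:,:220]
cv2.imwrite('pics/c1.png',c[:,:,::-1])
hsv=cv2.cvtColor(im,cv2.COLOR_RGB2HSV)
def blobs(lo,hi,box,name,mn=4):
    m=cv2.inRange(hsv,lo,hi); u0,v0,u1,v1=box; q=np.zeros_like(m); q[v0:v1,u0:u1]=m[v0:v1,u0:u1]
    n,l,st,ce=cv2.connectedComponentsWithStats(q)
    for i in range(1,n):
        if st[i,4]>=mn:
            pts=P[l==i]; print(name,ce[i].round(1),st[i,4],'med',np.median(pts,0))
B=(415,130,505,265)
for nm,lo,hi in [('red',(0,150,80),(6,255,255)),('or',(7,180,80),(18,255,255)),('yel',(20,150,80),(32,255,255)),('grn',(50,120,50),(85,255,255)),('blu',(100,150,60),(125,255,255))]:
    blobs(lo,hi,B,nm); blobs(lo,hi,(290,140,330,185),nm+' dial',2)
blobs((5,150,80),(20,255,255),(285,185,315,220),'lidhandle')
# cover edge points
m=(np.abs(P[:,:,2]-0.095)<0.012); m[:, :220]=0; m[:,400:]=0; m[:75]=0; m[245:]=0
n,l,st,ce=cv2.connectedComponentsWithStats(m.astype(np.uint8)); i=1+np.argmax(st[1:,4])
pts=P[l==i][:,:2].astype(np.float32); print(st[i],cv2.minAreaRect(pts))
print('z stats',np.percentile(P[l==i][:,2],[5,50,95]))
E
```

```text
red [485.6 209.4] 52 med [ 0.4847 -0.3363  0.0872]
red [476.7 210.2] 69 med [ 0.4819 -0.3107  0.0838]
red dial [303.6 150.4] 13 med [0.6505 0.1795 0.0951]
or [481.3 215.6] 22 med [ 0.4668 -0.3299  0.0713]
or [445.4 218.9] 19 med [ 0.4577 -0.2234  0.072 ]
yel [440.8 213.5] 70 med [ 0.4725 -0.2074  0.0845]
yel [449.5 212.7] 57 med [ 0.4733 -0.2323  0.0882]
yel dial [297.5 164.7] 14 med [0.6078 0.1972 0.0952]
grn [476.2 199.7] 67 med [ 0.5103 -0.3087  0.0899]
grn [485.  199.4] 53 med [ 0.5123 -0.3336  0.0928]
grn dial [309.5 175.1] 15 med [0.5784 0.1617 0.0958]
blu [448.6 202.1] 55 med [ 0.5035 -0.2285  0.0928]
blu [440.2 202.8] 65 med [ 0.5009 -0.2048  0.0908]
blu dial [323.5 167. ] 16 med [0.6026 0.1236 0.0944]
lidhandle [299.6 201.4] 114 med [0.4987 0.1861 0.1364]
[  230    87   160   156 16933] ((0.6144452691078186, 0.16115935146808624), (0.38312703371047974, 0.38733166456222534), 77.46865844726562)
z stats [0.0918 0.0952 0.1009]
```

View pics/c1.png

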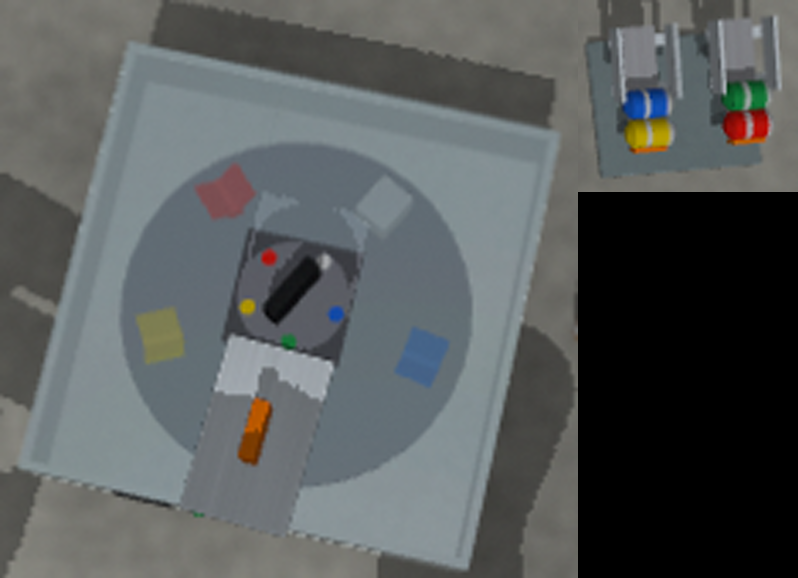

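The crop confirms it: the lid over the opening matches the 150x90 size, and the end pots are yellow and red. The dial dots are clear, with green's pointing almost at the opening. Next I fit the poses.

```bash
python3 - <<'E'
from h import *
from scipy.optimize import least_squares
d=np.array([[.6505,.1795],[.6078,.1972],[.5784,.1617],[.6026,.1236]])
f=lambda p:np.concatenate([[p[0]+.039*np.cos(p[2]+(i+1)*1.25664),p[1]+.039*np.sin(p[2]+(i+1)*1.25664)]-d[i] for i in range(4)])
r=least_squares(f,[.6145,.161,-.65]); print('hub',r.x,'white deg',np.degrees(r.x[2]),'res',np.abs(r.fun).max())
goal(.499,.187,.25,np.radians(167.5))
E
```

```text
hub [ 0.61727638  0.15921212 -0.70092252] white deg -40.15990218420897 res 0.0005073105365511338
shift [-0.4235 -0.2262 -0.045 ]
turn deg [-0.08 -0.01 -4.33] other half
```

```bash
python3 -m crank '[[0,[-0.04,-0.021,-0.02],[0,0,0]],[0,[-0.042,-0.0226,-0.01],[0,0,0]],[0,[-0.042,-0.0226,-0.01],[0,0,0]],[0,[-0.042,-0.0226,-0.005],[0,0,0]],[0,[-0.042,-0.0226,0],[0,0,0]],[0,[-0.042,-0.0226,0],[0,0,0]],[0,[-0.042,-0.0226,0],[0,0,0]],[0,[-0.042,-0.0226,0],[0,0,0]]]'
python3 -m crank '[[0.3,[-0.042,-0.0226,0],[0,0,0]],[0.3,[-0.04,-0.022,0],[0,0,0]],[0.3,[0,0,0],[0,0,-4.3]],[0.3,[0,0,0],[0,0,0]],[0.3,[0,0,0],[0,0,0]]]'
python3 - <<'E'
from h import *
np.set_printoptions(suppress=True,precision=4)
obs(); s=snap('wrist','w1'); P=cloud(s); hsv=cv2.cvtColor(s['color'],cv2.COLOR_RGB2HSV)
m=cv2.inRange(hsv,(5,150,80),(20,255,255)); n,l,st,ce=cv2.connectedComponentsWithStats(m)
for i in range(1,n):
    if st[i,4]>80:
        p=P[l==i]; top=p[p[:,2]>np.percentile(p[:,2],90)-.006]
        print(ce[i],st[i,4],'ztop',np.percentile(p[:,2],90),cv2.minAreaRect(top[:,:2].astype(np.float32)))
E
```

```text
time: 1.0
tool_pos: [0.428, 0.2566, 0.2504]
ee_rot: [3.141, 0.0, 2.848]
wrist_force: [0.8, 0.8, -0.3]
width: 0.0939
finger_force: 0.0
time: 1.5
tool_pos: [0.4924, 0.1919, 0.2503]
ee_rot: [3.142, -0.001, 2.922]
wrist_force: [-1.2, -0.4, -0.2]
width: 0.0659
finger_force: 0.0
1.5 [0.4924 0.1919 0.2503] [ 3.1415 -0.0006  2.9216] w 0.0659 F [-1.2 -0.4 -0.2]
[628.6423   9.7762] 411 ztop 0.03520771020683744 ((0.4001956284046173, 0.3968062102794647), (0.01857488602399826, 0.38344547152519226), 5.816789627075195)
[316.3856 204.2462] 459 ztop 0.13667994403767955 ((0.5002176761627197, 0.1875496357679367), (0.009727894328534603, 0.04692068696022034), 74.00481414794922)
```

View pics/w1.png

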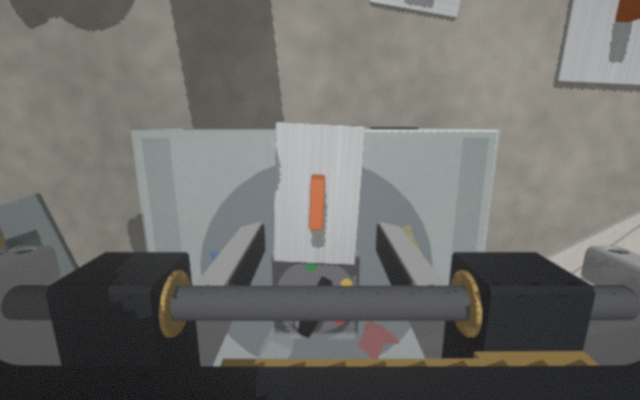

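The wrist view shows the lid handle at (316,204), between the fingers. The housing edge, row 130, is level with the tool axes, so a yaw of −12.5° is right.

```bash
python3 -m crank '[[0.3,[-0.0085,-0.003,0.045],[0,0,0]],[0.3,[0,0,0.045],[0,0,0]],[0.3,[0,0,0.035],[0,0,0]],[0.3,[0,0,0.018],[0,0,0]],[1,[0,0,0],[0,0,0]],[1,[0,0,0],[0,0,0]],[1,[0,0,0],[0,0,0]],[1,[0,0,0],[0,0,0]]]'
python3 -m crank '[[1,[0,0,0],[0,0,0]],[1,[0,0,0],[0,0,0]],[1,[0,0,-0.01],[0,0,0]],[1,[0,0,-0.015],[0,0,0]],[1,[0,0,-0.015],[0,0,0]]]'
python3 - <<'E'
from h import *
from math import *
y=radians(-12.5); c,sn=cos(y),sin(y); hx,hy=.617,.160
print('hub est',hx,hy,'gate',hx-.118*c,hy-.118*sn)
print('aside',hx+0*c-.12*sn,hy+.12*c); goal(hx-.12*sn,hy+.12*c,.16)
E
```

```text
time: 2.35
tool_pos: [0.5013, 0.1875, 0.1095]
ee_rot: [3.14, 0.003, 2.923]
wrist_force: [-0.5, 0.7, 0.0]
width: 0.037
finger_force: 0.0
time: 2.85
tool_pos: [0.5003, 0.1869, 0.1488]
ee_rot: [3.142, 0.0, 2.923]
wrist_force: [-0.0, 1.2, -2.1]
width: 0.0138
finger_force: 30.0
hub est 0.617 0.16 gate 0.5017970711598478 0.18553987444469613
aside 0.6429727536725723 0.277155520854392
shift [-0.1197  0.119  -0.0112]
```

```bash
python3 -m crank '[[1,[0,0.04,-0.005],[0,0,0]],[1,[0,0.04,0],[0,0,0]],[1,[-0.03,0.039,0],[0,0,0]],[1,[-0.04,0,0],[0,0,0]],[1,[-0.04,0,0],[0,0,0]],[1,[0,0,0.02],[0,0,0]],[1,[0,0,0.01],[0,0,0]],[1,[0,0,0],[0,0,0]]]'
python3 -m crank '[[1,[0,0,0.01],[0,0,0]],[1,[0,0,0.004],[0,0,0]],[1,[0,0,0],[0,0,0]]]'
```

```text
time: 3.65
tool_pos: [0.632, 0.2789, 0.1203]
ee_rot: [-3.139, -0.004, 2.923]
wrist_force: [-0.9, 0.8, -2.1]
width: 0.0137
finger_force: 30.0
time: 3.95
tool_pos: [0.6341, 0.28, 0.1139]
ee_rot: [3.138, 0.006, 2.923]
wrist_force: [-1.0, -0.3, 8.2]
width: 0.0139
finger_force: 30.0
```

```bash
python3 -m crank '[[0.6,[0,0,0],[0,0,0]],[0.5,[0,0,0],[0,0,0]],[0.5,[0,0,0],[0,0,0]],[0.5,[0,0,-0.04],[0,0,0]],[0.5,[0,0,-0.05],[0,0,0]],[0.5,[0.02,-0.04,-0.02],[0,0,0]],[0.5,[0.02,-0.04,0],[0,0,0]],[0.5,[0.02,-0.04,0],[0,0,0]]]'
python3 - <<'E'
from h import *
np.set_printoptions(suppress=True,precision=4)
obs(); s=snap('wrist','w2'); t=snap('top'); P=cloud(t); 
cv2.imwrite('pics/w2b.png',np.vstack([s['color'][100:],cv2.resize(t['color'][75:245,225:425],(640,280))[:,:]])[:,:,::-1])
print(P[150:180:6,225:300:6,2].round(3))
E
```

```text
time: 4.75
tool_pos: [0.5485, 0.1744, 0.2194]
ee_rot: [3.141, 0.002, 2.924]
wrist_force: [0.4, -0.2, 0.3]
width: 0.047
finger_force: 0.0
4.75 [0.5485 0.1744 0.2194] [3.1407 0.0022 2.9237] w 0.047 F [ 0.4 -0.2  0.3]
[[ 0.002  0.002  0.002  0.003  0.098  0.608  0.607  0.602  0.6    0.598
   0.598  0.598  0.596]
 [ 0.005  0.006  0.001 -0.001  0.092  0.607  0.607  0.597  0.593  0.592
   0.591  0.589  0.585]
 [-0.002 -0.002  0.002  0.095  0.097  0.606  0.605  0.57   0.583  0.579
   0.577  0.571  0.564]
 [-0.    -0.002  0.001  0.095  0.101  0.604  0.604  0.585  0.102  0.339
   0.498  0.523  0.506]
 [-0.001  0.005 -0.001  0.096  0.102  0.1    0.602  0.599  0.332  0.357
   0.436  0.455  0.458]]
```

View pics/w2b.png

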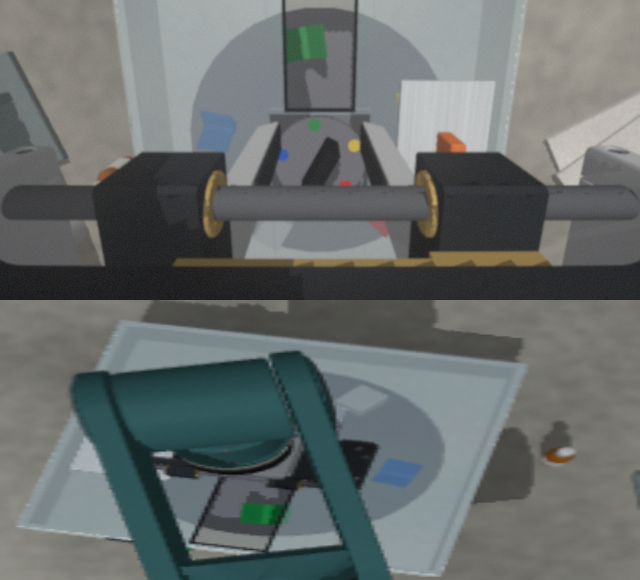

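The lid lies flat on the cover at (445,220). The opening with its dark rim is at (320,140) in wrist pixels, the green cradle is under it, and the dial dots are visible. I measure them all from this frame.

```bash
cat >> h.py <<'E'
from scipy.optimize import least_squares
COL=dict(red=((0,140,70),(6,255,255)),yel=((20,120,80),(32,255,255)),grn=((50,120,50),(85,255,255)),blu=((100,140,60),(125,255,255)))
def dial(s,hub=(.617,.160),z=.095):
    """dots -> white direction deg, hub"""
    hsv=cv2.cvtColor(s['color'],cv2.COLOR_RGB2HSV); D=[];I=[]
    for i,(k,(lo,hi)) in enumerate(COL.items()):
        n,l,st,ce=cv2.connectedComponentsWithStats(cv2.inRange(hsv,lo,hi))
        for j in range(1,n):
            if st[j,4]<8: continue
            p=plane(s,[ce[j]],z)[0]
            if abs(np.hypot(*(p[:2]-hub))-.039)<.007: D.append(p[:2]);I.append(i+1);print(k,ce[j].round(1),st[j,4],p.round(4))
    f=lambda p:np.concatenate([[p[0]+.039*np.cos(p[2]+i*1.25664),p[1]+.039*np.sin(p[2]+i*1.25664)]-d for d,i in zip(D,I)])
    a0=np.arctan2(D[0][1]-hub[1],D[0][0]-hub[0])-I[0]*1.25664
    if len(D)>1:
        r=least_squares(f,[*hub,a0]); print('hub',r.x[:2].round(4),'white',np.degrees(r.x[2]).round(2)%360,'res',np.abs(r.fun).max().round(4))
    else: print('white',np.degrees(a0)%360)
E
python3 - <<'E'
from h import *
s=snap('wrist'); dial(s)
g=cv2.cvtColor(s['color'],cv2.COLOR_RGB2GRAY); m=(g<70).astype(np.uint8); m[230:]=0; m[:, :260]=0; m[:,385:]=0
n,l,st,ce=cv2.connectedComponentsWithStats(m,connectivity=8)
for i in range(1,n):
    if st[i,4]>100:
        v,u=np.where(l==i); p=plane(s,np.c_[u,v],.095)[:,:2].astype(np.float32); print(st[i],cv2.minAreaRect(p))
E
```

```text
yel [356.5 248.8] 66 [0.6088 0.1955 0.095 ]
grn [317.5 228. ] 22 [0.5788 0.1621 0.095 ]
blu [285.1 258.2] 89 [0.6029 0.123  0.095 ]
hub [0.6178 0.1584] white 319.12 res 0.0009
[286  75  75  26 200] ((0.45095598697662354, 0.19615501165390015), (0.0668550506234169, 0.021385112777352333), 77.28746032714844)
[287 111  73 104 668] ((0.5184981822967529, 0.18117889761924744), (0.06774062663316727, 0.09747014194726944), 77.54173278808594)
```

```bash
python3 -m crank '[[0.5,[-0.036,0,0],[0,0,0]],[0.5,[-0.035,0,0],[0,0,0]],[0.5,[0,0,0.02],[0,0,8]],[0.5,[0,0,0.02],[0,0,8]],[0.5,[0,0,0.01],[0,0,8]],[0.5,[0,0,0],[0,0,4.2]],[0.5,[0,0,0],[0,0,0]]]'
python3 - <<'E'
from h import *
obs(); goal(.6178,.159,.101,np.radians(139.3)); s=snap('wrist','w3'); dial(s)
E
```

```text
time: 5.6
tool_pos: [0.6188, 0.1608, 0.1672]
ee_rot: [-3.141, -0.001, 2.432]
wrist_force: [0.2, -0.6, 0.0]
width: 0.0468
finger_force: 0.0
5.6 [0.6188 0.1608 0.1672] [-3.1411e+00 -1.1000e-03  2.4318e+00] w 0.0468 F [ 0.2 -0.6  0. ]
shift [-0.0005 -0.002   0.0662]
turn deg [-0.03 -0.06  0.03] other half
red [361.2 220.4] 93 [0.6497 0.1794 0.095 ]
yel [346.2 169.2] 174 [0.6092 0.197  0.095 ]
blu [271.2 218.5] 43 [0.6006 0.1246 0.095 ]
hub [0.6165 0.1597] white 317.79 res 0.0009
```

```bash
python3 -m crank '[[0.5,[-0.0005,-0.001,0.03],[0,0,0]],[0.5,[0,0,0.025],[0,0,0]],[0.5,[0,0,0.011],[0,0,0]],[1,[0,0,0],[0,0,0]],[1,[0,0,0],[0,0,0]],[1,[0,0,0],[0,0,0]],[1,[0,0,0],[0,0,0]]]'
python3 -m crank '[[1,[0,0,0],[0,0,-8]],[1,[0,0,0],[0,0,-8]],[1,[0,0,0],[0,0,-8]],[1,[0,0,0],[0,0,-8]],[1,[0,0,0],[0,0,-8]],[1,[0,0,0],[0,0,-8]],[1,[0,0,0],[0,0,-8]],[1,[0,0,0],[0,0,-8.2]]]'
python3 -m crank '[[1,[0,0,0],[0,0,0]],[1,[0,0,0],[0,0,0]]]'
```

```text
time: 6.35
tool_pos: [0.6189, 0.1589, 0.1044]
ee_rot: [3.139, 0.002, 2.431]
wrist_force: [-0.4, 0.1, 0.8]
width: 0.0186
finger_force: 0.0
time: 7.15
tool_pos: [0.6184, 0.1584, 0.1042]
ee_rot: [-3.141, 0.002, -2.727]
wrist_force: [-1.1, -0.3, 2.6]
width: 0.0138
finger_force: 29.9
time: 7.35
tool_pos: [0.6184, 0.1584, 0.1042]
ee_rot: [-3.141, 0.002, -2.735]
wrist_force: [-1.8, -1.3, 4.9]
width: 0.0141
finger_force: 30.0
```

```bash
python3 -m crank '[[0.5,[0,0,0],[0,0,0]],[0.5,[0,0,0],[0,0,0]],[0.5,[0,0,-0.04],[0,0,0]],[0.5,[0,0,-0.045],[0,0,0]],[0.3,[0.01,-0.01,-0.045],[0,0,0]],[0.3,[0.034,-0.035,0],[0,0,0]],[0.3,[0.034,-0.035,0],[0,0,0]],[0.3,[0.034,-0.035,0],[0,0,0]]]'
python3 -m crank '[[0.3,[0.034,-0.035,0],[0,0,0]],[0.3,[0.034,-0.035,0],[0,0,0]],[0.3,[0.034,-0.035,0],[0,0,0]],[0.3,[0.034,-0.035,0],[0,0,0]],[0.3,[0.034,-0.036,0],[0,0,0]],[0.3,[0,0,0],[0,0,8]],[0.3,[0,0,0],[0,0,8]],[0.3,[0,0,0],[0,0,1.8]]]'
python3 - <<'E'
from h import *
obs(); s=snap('wrist','w4'); t=snap('top','t4'); np.set_printoptions(suppress=True,precision=4)
print('top');dial(t)
P=cloud(s); hsv=cv2.cvtColor(s['color'],cv2.COLOR_RGB2HSV)
for k,(lo,hi) in list(COL.items())+[('or',((8,180,80),(17,255,255)))]:
    n,l,st,ce=cv2.connectedComponentsWithStats(cv2.inRange(hsv,lo,hi))
    for j in range(1,n):
        if st[j,4]>40:
            p=P[l==j]; print(k,ce[j].round(1),st[j],'med',np.median(p,0),'z95',np.percentile(p[:,2],95))
E
```

```text
time: 8.15
tool_pos: [0.5605, 0.0076, 0.2325]
ee_rot: [-3.141, 0.001, -2.732]
wrist_force: [0.2, 0.0, 0.9]
width: 0.0658
finger_force: 0.0
time: 8.95
tool_pos: [0.4748, -0.2211, 0.2318]
ee_rot: [3.141, -0.0, -3.048]
wrist_force: [-0.3, 1.7, 0.2]
width: 0.0657
finger_force: 0.0
8.95 [ 0.4748 -0.2211  0.2318] [ 3.1407e+00 -4.0000e-04 -3.0481e+00] w 0.0657 F [-0.3  1.7  0.2]
top
red [296.8 162.9] 13 [0.6138 0.1993 0.095 ]
yel [307.4 174.8] 16 [0.5797 0.1688 0.095 ]
grn [322.4 168.6] 13 [0.5974 0.1267 0.095 ]
blu [321.1 153. ] 19 [0.6427 0.1306 0.095 ]
hub [0.6174 0.1602] white 23.05 res 0.0003
red [206.6 185. ] [199 172  17  27 388] med [ 0.4818 -0.3374  0.0873] z95 0.08948326274489286
red [230.1 185.4] [221 172  20  27 431] med [ 0.4801 -0.3135  0.0856] z95 0.08902786930374551
yel [308. 186.] [301 174  15  25 374] med [ 0.4729 -0.233   0.0872] z95 0.08970161744587572
yel [329.4 186. ] [323 174  15  26 332] med [ 0.4709 -0.2112  0.0866] z95 0.0890481813814369
yel [488.9 357.8] [472 352  36  13 193] med [ 0.4532 -0.1877  0.3539] z95 0.355382529128669
blu [307.7 213.9] [301 203  15  24 321] med [ 0.501  -0.2307  0.0926] z95 0.0947716801725435
blu [329.4 213.9] [323 203  14  23 266] med [ 0.4991 -0.2085  0.092 ] z95 0.09433051629407718
```

View pics/w4.png

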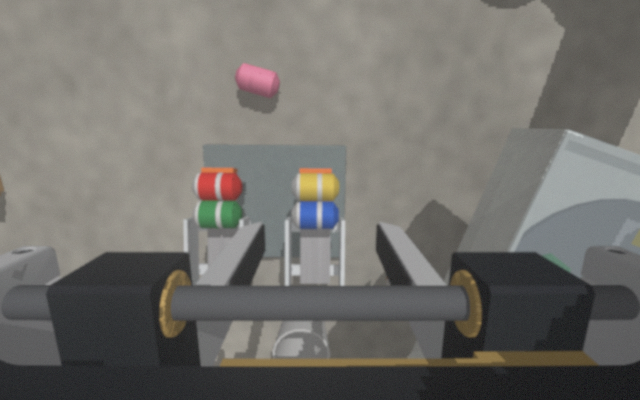

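Wrist view: yellow end pot at (317,186) and red end pot at (219,185), with blue and green behind them. The pink decoy is at (257,80). I get the pot extents from depth.

```bash
cat >> h.py <<'E'
def pots(s,yaw,lanes=((.473,-.223),(.483,-.326))):
    P=cloud(s).reshape(-1,3); u=np.array([np.cos(yaw),np.sin(yaw)]); v=np.array([-u[1],u[0]])
    for c in lanes:
        q=(P[:,:2]-c); a=q@u; b=q@v
        k=(np.abs(a)<.011)&(np.abs(b)<.035)&(P[:,2]>.068)&(P[:,2]<.1)
        if k.sum()<50: print('no pot',k.sum()); continue
        lo,hi=np.percentile(b[k],[.5,99.5]); hp=P[k][:,2]>.086
        am=np.median(a[k][hp]); bm=(lo+hi)/2
        fit=np.polyfit(b[k][hp],a[k][hp],1)
        print('n',k.sum(),'len',(hi-lo).round(4),'centre',(np.array(c)+am*u+bm*v).round(4),'ztop',np.percentile(P[k][:,2],97).round(4),'tilt deg',np.degrees(-fit[0]).round(1))
E
python3 - <<'E'
from h import *
s=snap('wrist'); pots(s,np.radians(5.5)); t=snap('top'); pots(t,np.radians(5.5))
E
```

```text
n 993 len 0.0484 centre [ 0.4754 -0.2253] ztop 0.0896 tilt deg -0.6
n 1028 len 0.0489 centre [ 0.4847 -0.3292] ztop 0.0896 tilt deg -0.3
n 50 len 0.0148 centre [ 0.4735 -0.2064] ztop 0.0924 tilt deg -6.1
no pot 0
```

```bash
python3 -m crank '[[0.3,[0.0007,-0.0039,0.045],[0,0,0]],[0.3,[0,0,0.045],[0,0,0]],[0.3,[0,0,0.04],[0,0,0]],[0.3,[0,0,0.03],[0,0,0]],[0.3,[0,0,0.016],[0,0,0]],[0.3,[0,0,0],[0,0,0]],[1,[0,0,0],[0,0,0]],[1,[0,0,0],[0,0,0]]]'
python3 -m crank '[[1,[0,0,0],[0,0,0]],[1,[0,0,0],[0,0,0]]]'
```

```text
time: 9.95
tool_pos: [0.476, -0.225, 0.0582]
ee_rot: [-3.14, 0.003, -3.042]
wrist_force: [0.2, -0.3, -0.4]
width: 0.0533
finger_force: 0.0
time: 10.15
tool_pos: [0.4761, -0.2251, 0.0583]
ee_rot: [-3.139, 0.003, -3.043]
wrist_force: [0.8, -0.8, 2.7]
width: 0.0497
finger_force: 30.0
```

```bash
python3 -m crank '[[1,[0,0,-0.045],[0,0,0]],[1,[0,0,-0.045],[0,0,0]],[1,[0,0,-0.045],[0,0,0]],[1,[0,0,-0.04],[0,0,0]],[1,[-0.007,0.045,0],[0,0,0]],[1,[-0.008,0.045,0],[0,0,0]],[1,[-0.008,0.045,0],[0,0,0]],[1,[-0.007,0.045,0],[0,0,0]]]'
python3 -m crank '[[1,[-0.007,0.045,0],[0,0,0]],[1,[-0.007,0.045,0],[0,0,0]],[1,[-0.007,0.045,0],[0,0,0]],[1,[-0.008,0.045,0],[0,0,0]],[1,[-0.008,0.045,0],[0,0,0]],[1,[0,0,0],[0,0,8.3]],[1,[0,0,0],[0,0,8.3]],[1,[0,0,0],[0,0,8.3]]]'
python3 -m crank '[[1,[0,0,0],[0,0,8.3]],[1,[0,0,0],[0,0,8.3]],[1,[0,0,0],[0,0,8.3]],[1,[0,0,0],[0,0,8.3]],[1,[0,0,0],[0,0,8.3]],[1,[0,0,0],[0,0,8.3]],[1,[0,0,0],[0,0,8.3]],[1,[0,0,0],[0,0,8.3]]]'
python3 -m crank '[[1,[0,0,0],[0,0,8.3]],[1,[0,0,0],[0,0,8.3]],[1,[0,0,0],[0,0,0]]]'
python3 - <<'E'
from h import *
obs(); goal(.5026,.1845,.051,np.radians(77.5)); s=snap('wrist','w5'); t=snap('top','t5')
cv2.imwrite('pics/c5.png',np.vstack([s['color'][60:360],cv2.resize(t['color'][100:240,230:470],(640,280))])[:,:,::-1])
E
```

```text
time: 10.95
tool_pos: [0.4868, -0.0409, 0.2321]
ee_rot: [-3.141, 0.001, -3.043]
wrist_force: [0.8, 0.1, -1.6]
width: 0.0495
finger_force: 30.0
time: 11.75
tool_pos: [0.5013, 0.1858, 0.2317]
ee_rot: [3.142, 0.0, 2.801]
wrist_force: [0.2, -0.8, -0.1]
width: 0.0494
finger_force: 30.0
time: 12.55
tool_pos: [0.5015, 0.1851, 0.2319]
ee_rot: [3.141, -0.0, 1.641]
wrist_force: [0.4, 0.3, 0.5]
width: 0.0496
finger_force: 30.0
time: 12.85
tool_pos: [0.5015, 0.1851, 0.2319]
ee_rot: [3.141, -0.0, 1.358]
wrist_force: [-0.3, 0.0, -0.6]
width: 0.0494
finger_force: 30.0
12.85 [0.5015 0.1851 0.2319] [ 3.1411e+00 -3.0000e-04  1.3575e+00] w 0.0494 F [-0.3  0.  -0.6]
shift [-0.0004  0.0011  0.1809]
turn deg [ 0.03 -0.02  0.28] other half
```

View pics/c5.png

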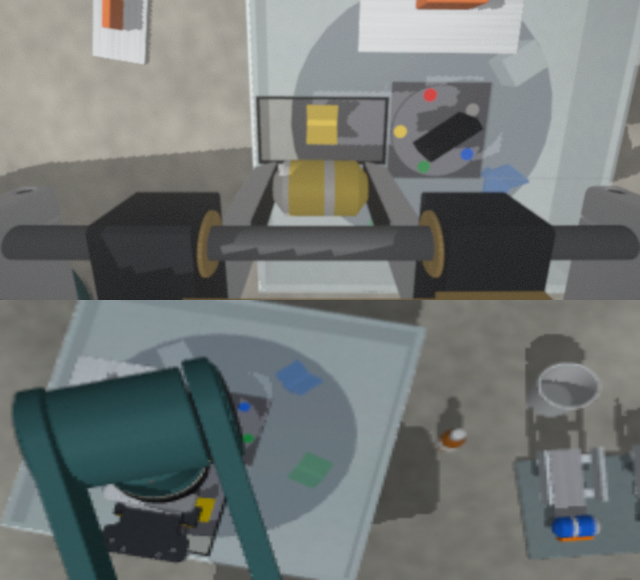

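Yellow is held level at (320,248), its cradle is under the opening at (322,185), and blue has rolled down to its stop. I lower it.

```bash
python3 -m crank '[[1,[0,0.001,0.045],[0,0,0]],[1,[0,0,0.045],[0,0,0]],[1,[0,0,0.04],[0,0,0]],[1,[0,0,0.03],[0,0,0]],[1,[0,0,0.012],[0,0,0]],[1,[0,0,0.0055],[0,0,0]],[1,[0,0,0],[0,0,0]],[1,[0,0,0],[0,0,0]]]'
```

```text
time: 13.75
tool_pos: [0.5041, 0.1853, 0.0561]
ee_rot: [3.138, -0.002, 1.358]
wrist_force: [-0.4, 0.1, 0.2]
width: 0.0497
finger_force: 30.0
```

```bash
python3 -m crank '[[1,[0,0,0.0025],[0,0,0]],[1,[0,0,0],[0,0,0]],[0.4,[0,0,0],[0,0,0]],[0.3,[0,0,0],[0,0,0]],[0.3,[0,0,-0.02],[0,0,0]],[0.3,[0,0,-0.045],[0,0,0]],[0.3,[0,0,-0.045],[0,0,0]],[0.3,[0,0,-0.045],[0,0,0]]]'
python3 - <<'E'
from h import *
obs(); s=snap('wrist','w6'); dial(s)
P=cloud(s); hsv=cv2.cvtColor(s['color'],cv2.COLOR_RGB2HSV); m=cv2.inRange(hsv,*COL['yel'])>0
k=m&(np.hypot(P[...,0]-.5026,P[...,1]-.1845)<.05)&(P[...,2]>.04); q=P[k]; print(k.sum(),np.median(q,0),np.percentile(q[:,2],[5,50,95]), cv2.minAreaRect(q[:,:2].astype(np.float32)))
goal(.6174,.1595,.17,np.radians(23.3)); goal(.6174,.1595,.1,np.radians(23.5))
E
```

```text
time: 14.55
tool_pos: [0.5017, 0.1848, 0.2074]
ee_rot: [-3.14, 0.001, 1.357]
wrist_force: [-0.1, -0.7, 0.0]
width: 0.0657
finger_force: 0.0
14.55 [0.5017 0.1848 0.2074] [-3.1399e+00  6.0000e-04  1.3575e+00] w 0.0657 F [-0.1 -0.7  0. ]
red [439.  156.7] 129 [0.6149 0.1981 0.095 ]
yel [406.3 196.2] 113 [0.5803 0.168  0.095 ]
grn [430.9 233.9] 69 [0.5979 0.1261 0.095 ]
blu [478.  220.6] 114 [0.6435 0.1299 0.095 ]
hub [0.6181 0.1593] white 22.81 res 0.0002
1377 [0.50959202 0.19202629 0.08117799] [0.06433627 0.08117799 0.32996874] ((0.5087904930114746, 0.18869420886039734), (0.04990942031145096, 0.0810689777135849), 76.39024353027344)
shift [-0.0023  0.1143  0.0485]
turn deg [ 0.5  -0.7  54.48] other half
shift [-0.0028  0.1134  0.1185]
turn deg [ 0.5  -0.69 54.28] other half
```

```bash
python3 -m crank '[[0.5,[-0.001,0.038,-0.005],[0,0,0]],[0.5,[-0.001,0.038,0],[0,0,0]],[0.5,[-0.001,0.0378,0],[0,0,0]],[0.5,[0,0,0],[0,0,8]],[0.5,[0,0,0],[0,0,8]],[0.5,[0,0,0],[0,0,8]],[0.5,[0,0,0],[0,0,8]],[0.5,[0,0,0],[0,0,8]]]'
python3 -m crank '[[0.5,[0,0,0],[0,0,8]],[0.5,[0,0,0],[0,0,7]],[0.5,[0,0,0.035],[0,0,0]],[0.5,[0,0,0.035],[0,0,0]],[0.5,[0,0,0],[0,0,0]]]'
python3 -c "
from h import *
obs(); goal(.6176,.1595,.102,np.radians(22.8))"
```

```text
time: 15.4
tool_pos: [0.6128, 0.1579, 0.2104]
ee_rot: [-3.141, 0.001, 0.653]
wrist_force: [-0.1, -1.2, -0.6]
width: 0.0472
finger_force: 0.0
time: 15.9
tool_pos: [0.6089, 0.1572, 0.1341]
ee_rot: [-3.138, 0.013, 0.397]
wrist_force: [-1.0, 0.3, -0.3]
width: 0.0472
finger_force: 0.0
15.9 [0.6089 0.1572 0.1341] [-3.1383  0.0133  0.3975] w 0.0472 F [-1.   0.3 -0.3]
shift [0.0093 0.0014 0.0319]
turn deg [-0.19  0.76 -0.03] other half
```

```bash
python3 -m crank '[[0.5,[0.0088,0.0014,0],[0,0.7,0]],[0.5,[0,0,0.02],[0,0,0]],[0.5,[0,0,0.012],[0,0,0]],[1,[0,0,0],[0,0,0]],[1,[0,0,0],[0,0,0]],[1,[0,0,0],[0,0,0]],[1,[0,0,0],[0,0,0]]]'
python3 -m crank '[[1,[0,0,0],[0,0,-8]],[1,[0,0,0],[0,0,-8]],[1,[0,0,0],[0,0,-8]],[1,[0,0,0],[0,0,-8]],[1,[0,0,0],[0,0,-8]],[1,[0,0,0],[0,0,-8]],[1,[0,0,0],[0,0,-8]],[1,[0,0,0],[0,0,-8]]]'
python3 -m crank '[[1,[0,0,0],[0,0,-8]],[1,[0,0,0],[0,0,-0.7]],[1,[0,0,0],[0,0,0]]]'
```

```text
time: 16.6
tool_pos: [0.6227, 0.1603, 0.1108]
ee_rot: [3.141, -0.014, 0.397]
wrist_force: [-0.5, 0.2, 0.1]
width: 0.0184
finger_force: 0.0
time: 17.4
tool_pos: [0.6187, 0.163, 0.1106]
ee_rot: [3.138, -0.01, 1.522]
wrist_force: [-9.6, 5.2, 4.5]
width: 0.0137
finger_force: 29.9
time: 17.7
tool_pos: [0.6179, 0.163, 0.1106]
ee_rot: [3.138, -0.009, 1.669]
wrist_force: [-10.6, 4.7, 6.6]
width: 0.0138
finger_force: 30.0
```

```bash
python3 -m crank '[[0.5,[0,0,0],[0,0,0]],[0.5,[0,0,0],[0,0,0]],[0.5,[0,0,-0.04],[0,0,0]],[0.5,[0,0,-0.04],[0,0,0]],[0.5,[0,0,-0.04],[0,0,0]],[0.3,[0,0,0],[0,0,0]],[0.3,[0,0,0],[0,0,0]]]'
python3 - <<'E'
from h import *
obs(); goal(.484,-.329,.231,np.radians(95.6)); s=snap('wrist'); dial(s)
E
```

```text
time: 18.4
tool_pos: [0.6218, 0.1593, 0.2315]
ee_rot: [3.125, -0.004, 1.666]
wrist_force: [-0.1, 0.6, -1.2]
width: 0.0596
finger_force: 0.0
18.4 [0.6218 0.1593 0.2315] [ 3.1255 -0.0036  1.6658] w 0.0596 F [-0.1  0.6 -1.2]
shift [-0.4731 -0.1834 -0.0042]
turn deg [ 0.92 -0.21 -0.16] other half
red [277.3 179.6] 81 [0.5805 0.1676 0.095 ]
yel [292.1 221.5] 82 [0.5985 0.1256 0.095 ]
blu [352.1 179.9] 67 [0.6549 0.1743 0.095 ]
hub [0.6187 0.159 ] white 94.99 res 0.0003
```

```bash
python3 -m crank '[[0.3,[-0.043,-0.0167,0],[0.9,-0.2,0]],[0.3,[-0.043,-0.0167,0],[0,0,0]],[0.3,[-0.043,-0.0167,0],[0,0,0]],[0.3,[-0.043,-0.0167,0],[0,0,0]],[0.3,[-0.043,-0.0167,0],[0,0,0]],[0.3,[-0.043,-0.0167,0],[0,0,0]],[0.3,[-0.043,-0.0167,0],[0,0,0]],[0.3,[-0.043,-0.0167,0],[0,0,0]]]'
python3 -m crank '[[0.3,[-0.043,-0.0167,0],[0,0,0]],[0.3,[-0.043,-0.0167,0],[0,0,0]],[0.3,[-0.043,-0.0167,0],[0,0,0]],[0.3,[0,0,0],[0,0,8.2]],[0.3,[0,0,0],[0,0,8.2]],[0.3,[0,0,0],[0,0,8.2]],[0.3,[0,0,0],[0,0,8.2]],[0.3,[0,0,0],[0,0,8.2]]]'
python3 -m crank '[[0.3,[0,0,0],[0,0,8.2]],[0.3,[0,0,0],[0,0,8.2]],[0.3,[0,0,0],[0,0,8.2]],[0.3,[0,0,0],[0,0,8.2]],[0.3,[0,0,0],[0,0,8.2]],[0.3,[0,0,0],[0,0,8.5]],[0.3,[0,0,0],[0,0,0]]]'
python3 - <<'E'
from h import *
obs(); goal(.484,-.329,.057,np.radians(5.1)); pots(snap('wrist','w7'),np.radians(5.1)); pots(snap('side'),np.radians(5.1))
E
```

```text
time: 19.25
tool_pos: [0.5188, -0.197, 0.2268]
ee_rot: [-3.134, -0.002, 1.666]
wrist_force: [-0.2, -0.1, 0.0]
width: 0.0659
finger_force: 0.0
time: 20.05
tool_pos: [0.482, -0.3284, 0.2266]
ee_rot: [-3.133, 0.002, 0.944]
wrist_force: [0.2, -0.2, 1.0]
width: 0.0653
finger_force: 0.0
time: 20.75
tool_pos: [0.4821, -0.3283, 0.2269]
ee_rot: [-3.138, 0.007, 0.087]
wrist_force: [0.2, 0.2, -0.6]
width: 0.0659
finger_force: 0.0
20.75 [ 0.4821 -0.3283  0.2269] [-3.1383  0.0074  0.0867] w 0.0659 F [ 0.2  0.2 -0.6]
shift [0.0031 0.0014 0.1699]
turn deg [-0.19  0.42 -0.13] other half
n 954 len 0.0489 centre [ 0.476  -0.2269] ztop 0.0897 tilt deg 0.1
n 963 len 0.0487 centre [ 0.4849 -0.3307] ztop 0.0897 tilt deg 0.3
n 208 len 0.0486 centre [ 0.4722 -0.2277] ztop 0.0911 tilt deg 0.2
n 222 len 0.0491 centre [ 0.4815 -0.3319] ztop 0.0916 tilt deg 1.5
```

```bash
python3 -m crank '[[0.3,[0.0035,0.0025,0.045],[0,0.4,0]],[0.3,[0,0,0.045],[0,0,0]],[0.3,[0,0,0.04],[0,0,0]],[0.3,[0,0,0.027],[0,0,0]],[0.3,[0,0,0.013],[0,0,0]],[0.3,[0,0,0],[0,0,0]],[1,[0,0,0],[0,0,0]],[1,[0,0,0],[0,0,0]]]'
python3 -m crank '[[1,[0,0,0],[0,0,0]],[1,[0,0,0],[0,0,0]],[1,[0,0,-0.03],[0,0,0]],[1,[0,0,-0.045],[0,0,0]],[1,[0,0,-0.045],[0,0,0]],[1,[0,0,-0.045],[0,0,0]],[1,[0,0,-0.005],[0,0,0]],[1,[0,0,0],[0,0,0]]]'
python3 -c "
from h import *
obs(); goal(.5026,.1845,.23,np.radians(77.5))"
```

```text
time: 21.65
tool_pos: [0.4881, -0.332, 0.0622]
ee_rot: [3.139, -0.006, 0.087]
wrist_force: [1.1, 0.0, -0.4]
width: 0.0531
finger_force: 0.0
time: 22.45
tool_pos: [0.4871, -0.3316, 0.2323]
ee_rot: [3.138, -0.007, 0.087]
wrist_force: [0.2, 1.3, -0.8]
width: 0.0497
finger_force: 30.0
22.45 [ 0.4871 -0.3316  0.2323] [ 3.1382 -0.0066  0.0869] w 0.0497 F [ 0.2  1.3 -0.8]
shift [ 0.0602 -0.5128  0.001 ]
turn deg [  0.41  -0.2  -72.52] other half
```

```bash
python3 -m crank '[[1,[0.0055,-0.0466,0],[0.4,-0.2,0]],[1,[0.0055,-0.0466,0],[0,0,0]],[1,[0.0055,-0.0466,0],[0,0,0]],[1,[0.0055,-0.0466,0],[0,0,0]],[1,[0.0055,-0.0466,0],[0,0,0]],[1,[0.0055,-0.0466,0],[0,0,0]],[1,[0.0055,-0.0466,0],[0,0,0]],[1,[0.0055,-0.0466,0],[0,0,0]]]'
python3 -m crank '[[1,[0.0055,-0.0466,0],[0,0,0]],[1,[0.0055,-0.0466,0],[0,0,0]],[1,[0.0055,-0.0466,0],[0,0,0]],[1,[0,0,0],[0,0,-8]],[1,[0,0,0],[0,0,-8]],[1,[0,0,0],[0,0,-8]],[1,[0,0,0],[0,0,-8]],[1,[0,0,0],[0,0,-8]]]'
python3 -m crank '[[1,[0,0,0],[0,0,-8]],[1,[0,0,0],[0,0,-8]],[1,[0,0,0],[0,0,-8]],[1,[0,0,0],[0,0,-8.5]],[1,[0,0,0],[0,0,0]],[1,[0,0,0],[0,0,0]]]'
python3 - <<'E'
from h import *
obs(); goal(.503,.1845,.057,np.radians(77.5)); s=snap('wrist','w8');dial(s)
P=cloud(s); hsv=cv2.cvtColor(s['color'],cv2.COLOR_RGB2HSV); m=cv2.inRange(hsv,*COL['red'])>0
for a,b in ((.04,.09),(.17,.3)):
    k=m&(P[...,2]>a)&(P[...,2]<b)&(np.hypot(P[...,0]-.503,P[...,1]-.1845)<.05); q=P[k]; print(k.sum(),cv2.minAreaRect(q[:,:2].astype(np.float32)),np.percentile(q[:,2],[5,50,95]))
E
```

```text
time: 23.25
tool_pos: [0.4963, 0.0461, 0.2291]
ee_rot: [-3.134, 0.005, 0.087]
wrist_force: [0.7, 0.1, 0.1]
width: 0.0497
finger_force: 30.0
time: 24.05
tool_pos: [0.5009, 0.1847, 0.2298]
ee_rot: [-3.133, 0.001, 0.791]
wrist_force: [0.4, -0.0, -0.7]
width: 0.0499
finger_force: 30.0
time: 24.65
tool_pos: [0.5014, 0.1847, 0.231]
ee_rot: [-3.136, -0.005, 1.349]
wrist_force: [-0.7, 0.6, -0.0]
width: 0.0498
finger_force: 30.0
24.65 [0.5014 0.1847 0.231 ] [-3.1358 -0.005   1.349 ] w 0.0498 F [-0.7  0.6 -0. ]
shift [-0.0007  0.0026  0.174 ]
turn deg [-0.33 -0.29 -0.21] other half
red [400.9 191. ] 96 [0.5801 0.1678 0.095 ]
yel [424.9 226.3] 97 [0.5981 0.1258 0.095 ]
grn [469.  214.7] 23 [0.644  0.1283 0.095 ]
blu [473.4 168.6] 91 [0.6538 0.1746 0.095 ]
hub [0.6182 0.1589] white 94.87 res 0.001
1072 ((0.5032592415809631, 0.1847769320011139), (0.041691578924655914, 0.03284971043467522), 77.29132843017578) [0.05052939 0.05838104 0.06635243]
3046 ((0.49725672602653503, 0.18552404642105103), (0.025673428550362587, 0.03980590030550957), 77.14996337890625) [0.2454529  0.25548458 0.25810772]
```

Red hangs over its cradle, measured at (0.503, 0.185). I lower it.

```bash
python3 -m crank '[[1,[-0.0005,0.0018,0.045],[0,0,0]],[1,[0,0,0.045],[0,0,0]],[1,[0,0,0.04],[0,0,0]],[1,[0,0,0.03],[0,0,0]],[1,[0,0,0.012],[0,0,0]],[1,[0,0,0.002],[0,0,0]],[1,[0,0,0],[0,0,0]],[1,[0,0,0],[0,0,0]]]'
```

```text
time: 25.5
tool_pos: [0.5046, 0.1854, 0.0603]
ee_rot: [-3.141, -0.008, 1.352]
wrist_force: [0.3, 0.5, -0.8]
width: 0.0496
finger_force: 30.0
```

```bash
python3 -m crank '[[1,[0,0,0.0025],[0,0,0]],[1,[0,0,0],[0,0,0]],[0.4,[0,0,0],[0,0,0]],[0.3,[0,0,0],[0,0,0]],[0.3,[0,0,-0.02],[0,0,0]],[0.3,[0,0,-0.045],[0,0,0]],[0.3,[0,0,-0.045],[0,0,0]],[0.3,[0,0,-0.045],[0,0,0]]]'
cat >> h.py <<'E'
def chk(s,k):
    P=cloud(s); hsv=cv2.cvtColor(s['color'],cv2.COLOR_RGB2HSV); m=cv2.inRange(hsv,*COL[k])>0
    k=m&(P[...,2]>.045)&(P[...,2]<.1)&(np.hypot(P[...,0]-.503,P[...,1]-.1845)<.05); q=P[k]; print('in gate',k.sum(),cv2.minAreaRect(q[:,:2].astype(np.float32)),np.percentile(q[:,2],[50,95]).round(3))
E
python3 - <<'E'
from h import *
obs(); s=snap('wrist','w9'); dial(s); chk(s,'red'); goal(.6176,.1595,.2,np.radians(95))
E
```

```text
time: 26.3
tool_pos: [0.5034, 0.1841, 0.2129]
ee_rot: [-3.138, -0.006, 1.352]
wrist_force: [0.9, 1.2, 0.6]
width: 0.0659
finger_force: 0.0
26.3 [0.5034 0.1841 0.2129] [-3.1383 -0.0065  1.352 ] w 0.0659 F [0.9 1.2 0.6]
red [403. 196.] 104 [0.58  0.167 0.095]
yel [428.8 232.4] 110 [0.5988 0.1255 0.095 ]
grn [476. 218.] 24 [0.6455 0.1301 0.095 ]
blu [479.3 170.9] 108 [0.6536 0.1753 0.095 ]
hub [0.6184 0.1592] white 96.48 res 0.0008
in gate 1146 ((0.4989582598209381, 0.18381410837173462), (0.04181063920259476, 0.03931280970573425), 78.51402282714844) [0.079 0.084]
shift [-0.0013  0.1131  0.0239]
turn deg [  0.76  -0.68 -17.53] other half
```

```bash
python3 -m crank '[[0.5,[-0.0005,0.038,0],[0.4,-0.3,0]],[0.5,[-0.0005,0.038,0],[0,0,0]],[0.5,[0,0.037,0],[0,0,0]],[0.5,[0,0,0],[0,0,-8]],[0.5,[0,0,0],[0,0,-8]],[0.5,[0,0,0.025],[0,0,-2.5]],[0.5,[0,0,0.025],[0,0,0]],[0.5,[0,0,0],[0,0,0]]]'
python3 -m crank '[[0.5,[0,0,0],[0,0,0]]]'
python3 -c "
from h import *
obs(); goal(.6178,.1595,.103,np.radians(95.9))"
```

```text
time: 27.15
tool_pos: [0.611, 0.1584, 0.1556]
ee_rot: [-3.124, -0.004, 1.675]
wrist_force: [-0.9, 0.1, -0.4]
width: 0.0471
finger_force: 0.0
time: 27.25
tool_pos: [0.6131, 0.1588, 0.1602]
ee_rot: [-3.131, -0.004, 1.675]
wrist_force: [-0.2, 0.3, 0.7]
width: 0.047
finger_force: 0.0
27.25 [0.6131 0.1588 0.1602] [-3.1314 -0.0043  1.6748] w 0.047 F [-0.2  0.3  0.7]
shift [-0.      0.0053  0.0572]
turn deg [-0.59 -0.25  0.06] other half
```

```bash
python3 -m crank '[[0.5,[0,0.003,0.025],[0,0,0]],[0.5,[0,0,0.022],[0,0,0]],[0.5,[0,0,0.01],[0,0,0]],[1,[0,0,0],[0,0,0]],[1,[0,0,0],[0,0,0]],[1,[0,0,0],[0,0,0]],[1,[0,0,0],[0,0,0]]]'
python3 -m crank '[[1,[0,0,0],[0,0,-8.4]],[1,[0,0,0],[0,0,-8.4]],[1,[0,0,0],[0,0,-8.4]],[1,[0,0,0],[0,0,-8.4]],[1,[0,0,0],[0,0,-8.4]],[1,[0,0,0],[0,0,-8.4]],[1,[0,0,0],[0,0,-8.4]],[1,[0,0,0],[0,0,-8.4]]]'
python3 -m crank '[[1,[0,0,0],[0,0,-8.4]],[1,[0,0,0],[0,0,-8.4]],[1,[0,0,0],[0,0,-8.4]],[1,[0,0,0],[0,0,-8.4]],[1,[0,0,0],[0,0,-8.4]],[1,[0,0,0],[0,0,-8.4]],[1,[0,0,0],[0,0,-8.4]],[1,[0,0,0],[0,0,-8.4]]]'
python3 -m crank '[[1,[0,0,0],[0,0,-8.4]],[1,[0,0,0],[0,0,-0.8]],[1,[0,0,0],[0,0,0]],[1,[0,0,0],[0,0,0]]]'
```

```text
time: 27.95
tool_pos: [0.6168, 0.1595, 0.1054]
ee_rot: [-3.136, -0.005, 1.675]
wrist_force: [-0.2, -0.3, -0.2]
width: 0.0185
finger_force: 0.0
time: 28.75
tool_pos: [0.6173, 0.1587, 0.1053]
ee_rot: [3.141, -0.006, 2.853]
wrist_force: [1.4, -1.5, 1.3]
width: 0.0141
finger_force: 29.9
time: 29.55
tool_pos: [0.6176, 0.1577, 0.1053]
ee_rot: [3.138, -0.003, -2.258]
wrist_force: [1.6, -3.1, 0.9]
width: 0.0135
finger_force: 30.0
time: 29.95
tool_pos: [0.6177, 0.1576, 0.1053]
ee_rot: [3.137, -0.002, -2.106]
wrist_force: [2.6, -3.9, 2.0]
width: 0.014
finger_force: 30.0
```

```bash
python3 -m crank '[[0.5,[0,0,0],[0,0,0]],[0.5,[0,0,0],[0,0,0]],[0.5,[0,0,-0.04],[0,0,0]],[0.5,[0,0,-0.045],[0,0,0]],[0.5,[0,0,-0.045],[0,0,0]],[0.3,[0,0,0],[0,0,0]]]'
python3 - <<'E'
from h import *
obs(); dial(snap('wrist')); goal(.4755,-.2265,.231,np.radians(185.1))
E
```

```text
time: 30.55
tool_pos: [0.6196, 0.1604, 0.2427]
ee_rot: [-3.141, 0.009, -2.102]
wrist_force: [0.1, 0.5, 1.8]
width: 0.052
finger_force: 0.0
30.55 [0.6196 0.1604 0.2427] [-3.1411  0.0088 -2.102 ] w 0.052 F [0.1 0.5 1.8]
red [284.1 172.7] 83 [0.644  0.1292 0.095 ]
yel [298.5 213.2] 73 [0.6539 0.1738 0.095 ]
blu [356.2 173.3] 66 [0.5804 0.1673 0.095 ]
hub [0.6183 0.1586] white 239.15 res 0.0002
shift [ 0.4059 -0.0726  0.0054]
turn deg [ 0.34  0.16 54.47] other half
```

```bash
python3 -m crank '[[0.3,[0.045,-0.008,0],[0,0,0]],[0.3,[0.045,-0.008,0],[0,0,0]],[0.3,[0.045,-0.008,0],[0,0,0]],[0.3,[0.045,-0.008,0],[0,0,0]],[0.3,[0.045,-0.008,0],[0,0,0]],[0.3,[0.045,-0.008,0],[0,0,0]],[0.3,[0.045,-0.008,0],[0,0,0]],[0.3,[0.045,-0.008,0],[0,0,0]]]'
python3 -m crank '[[0.3,[0.046,-0.0086,0],[0,0,0]],[0.3,[0,0,0],[0,0,8]],[0.3,[0,0,0],[0,0,8]],[0.3,[0,0,0],[0,0,8]],[0.3,[0,0,0],[0,0,8]],[0.3,[0,0,0],[0,0,8]],[0.3,[0,0,0],[0,0,8]],[0.3,[0,0,0],[0,0,6.5]]]'
python3 -m crank '[[0.3,[0,0,0],[0,0,0]]]'
python3 - <<'E'
from h import *
obs(); goal(.4755,-.2265,.058,np.radians(185.1)); pots(snap('wrist','w10'),np.radians(5.1))
E
```

```text
time: 31.4
tool_pos: [0.4747, -0.0403, 0.2339]
ee_rot: [-3.098, -0.076, -2.303]
wrist_force: [-0.0, -0.3, -0.2]
width: 0.0658
finger_force: 0.0
time: 32.2
tool_pos: [0.4556, -0.0556, 0.2354]
ee_rot: [-3.038, -0.005, 2.995]
wrist_force: [0.6, 0.8, 0.2]
width: 0.0656
finger_force: 0.0
time: 32.3
tool_pos: [0.4557, -0.0557, 0.2356]
ee_rot: [-3.038, -0.006, 3.001]
wrist_force: [0.6, 0.0, 0.5]
width: 0.0655
finger_force: 0.0
32.3 [ 0.4557 -0.0557  0.2356] [-3.0379 -0.0056  3.0007] w 0.0655 F [0.6 0.  0.5]
shift [-0.0446 -0.147   0.1937]
turn deg [ -5.88  -1.   -13.15] other half
n 871 len 0.0448 centre [ 0.4751 -0.2225] ztop 0.0897 tilt deg -0.4
n 795 len 0.0436 centre [ 0.4835 -0.3268] ztop 0.0894 tilt deg 0.6
```

The wrist joint reached its range limit during the swing, so the pose fell short and tilted. I correct it.

```bash
python3 -m crank '[[0.3,[0,0,0],[-3,-0.5,-6.5]],[0.3,[0,0,0],[-2.9,-0.5,-6.6]],[0.3,[0,0,0],[0,0,0]],[0.3,[0,0,0],[0,0,0]]]'
python3 -c "
from h import *
o=obs(); print(o['joint_positions'].round(2) if hasattr(o['joint_positions'],'round') else o['joint_positions']);goal(.4755,-.2265,.235,np.radians(185.1))"
```

```text
time: 32.75
tool_pos: [0.4563, -0.0565, 0.2372]
ee_rot: [-3.14, 0.003, -3.056]
wrist_force: [0.4, -0.2, -0.2]
width: 0.0656
finger_force: 0.0
32.75 [ 0.4563 -0.0565  0.2372] [-3.1400e+00  2.6000e-03 -3.0556e+00] w 0.0656 F [ 0.4 -0.2 -0.2]
[-0.25 -0.12  1.51 -0.    1.75 -1.9 ]
shift [-0.0045 -0.171   0.0025]
turn deg [-0.09  0.15 -0.17] other half
```

```bash
python3 -m crank '[[0.3,[-0.001,-0.043,0],[0,0,0]],[0.3,[-0.001,-0.043,0],[0,0,0]],[0.3,[-0.001,-0.043,0],[0,0,0]],[0.3,[-0.0015,-0.042,0],[0,0,0]],[0.3,[0,0,0.03],[0,0,0]],[0.3,[0,0,0.04],[0,0,0]],[0.3,[0,0,0],[0,0,0]]]'
python3 - <<'E'
from h import *
obs(); goal(.4755,-.2265,.058,np.radians(185.1)); pots(snap('wrist','w10'),np.radians(5.1))
E
```

```text
time: 33.45
tool_pos: [0.4726, -0.2239, 0.1606]
ee_rot: [3.135, -0.008, -3.054]
wrist_force: [-0.6, 0.2, -1.0]
width: 0.0653
finger_force: 0.0
33.45 [ 0.4726 -0.2239  0.1606] [ 3.1345 -0.0083 -3.0544] w 0.0653 F [-0.6  0.2 -1. ]
shift [-0.0035 -0.0035  0.1026]
turn deg [ 0.41 -0.47 -0.11] other half
n 1588 len 0.0493 centre [ 0.4752 -0.2255] ztop 0.0895 tilt deg -1.0
n 1650 len 0.0487 centre [ 0.4842 -0.3292] ztop 0.0894 tilt deg -0.5
```

```bash
python3 -m crank '[[0.3,[-0.002,-0.002,0.045],[0,0,0]],[0.3,[0,0,0.04],[0,0,0]],[0.3,[0,0,0.018],[0,0,0]],[0.3,[0,0,0],[0,0,0]],[1,[0,0,0],[0,0,0]],[1,[0,0,0],[0,0,0]],[1,[0,0,0],[0,0,0]],[1,[0,0,0],[0,0,0]]]'
python3 -m crank '[[1,[0,0,-0.03],[0,0,0]],[1,[0,0,-0.045],[0,0,0]],[1,[0,0,-0.045],[0,0,0]],[1,[0,0,-0.045],[0,0,0]],[1,[0,0,-0.005],[0,0,0]],[1,[0,0,0],[0,0,0]]]'
python3 -c "
from h import *
obs(); goal(.5032,.1845,.232,np.radians(77.5))"
```

```text
time: 34.3
tool_pos: [0.4809, -0.2293, 0.0683]
ee_rot: [-3.137, 0.009, -3.054]
wrist_force: [0.2, 0.6, 5.9]
width: 0.0497
finger_force: 30.0
time: 34.9
tool_pos: [0.4791, -0.2288, 0.2378]
ee_rot: [-3.137, 0.008, -3.054]
wrist_force: [0.5, 0.8, -1.3]
width: 0.0496
finger_force: 30.0
34.9 [ 0.4791 -0.2288  0.2378] [-3.1367  0.0081 -3.0537] w 0.0496 F [ 0.5  0.8 -1.3]
shift [-0.0602  0.4096  0.0042]
turn deg [  0.24   0.58 107.53] other half
```

```bash
python3 -m crank '[[1,[-0.0067,0.0455,0],[0,0.5,0]],[1,[-0.0067,0.0455,0],[0,0,0]],[1,[-0.0067,0.0455,0],[0,0,0]],[1,[-0.0067,0.0455,0],[0,0,0]],[1,[-0.0067,0.0455,0],[0,0,0]],[1,[-0.0067,0.0455,0],[0,0,0]],[1,[-0.0067,0.0455,0],[0,0,0]],[1,[-0.0067,0.0455,0],[0,0,0]]]'
python3 -m crank '[[1,[-0.0067,0.0455,0],[0,0,0]],[1,[0,0,0],[0,0,8.3]],[1,[0,0,0],[0,0,8.3]],[1,[0,0,0],[0,0,8.3]],[1,[0,0,0],[0,0,8.3]],[1,[0,0,0],[0,0,8.3]],[1,[0,0,0],[0,0,8.3]],[1,[0,0,0],[0,0,8.3]]]'
python3 -m crank '[[1,[0,0,0],[0,0,8.3]],[1,[0,0,0],[0,0,8.3]],[1,[0,0,0],[0,0,8.3]],[1,[0,0,0],[0,0,8.3]],[1,[0,0,0],[0,0,8.3]],[1,[0,0,0],[0,0,8.1]],[1,[0,0,0],[0,0,0]],[1,[0,0,0],[0,0,0]]]'
cat >> h.py <<'E'
def held(s,k):
    o=robot.get_obs(); P=cloud(s); hsv=cv2.cvtColor(s['color'],cv2.COLOR_RGB2HSV); m=cv2.inRange(hsv,*COL[k])>0
    R=Ro.from_euler('xyz',o['ee_rot']).as_matrix()
    for a,b,t in ((.04,.09,'cradle'),(.17,.3,'held')):
        q=P[m&(P[...,2]>a)&(P[...,2]<b)&(np.hypot(P[...,0]-.503,P[...,1]-.1845)<.06)]
        if len(q)<20: print(t,'none'); continue
        q=q.astype(float); top=q[q[:,2]>np.percentile(q[:,2],95)-.004]
        print(t,len(q),np.round(cv2.minAreaRect(q[:,:2].astype(np.float32))[0],4),'z',np.percentile(q[:,2],[5,97]).round(4),'top tool xyz',((top.mean(0)-o['tool_pos'])@R).round(4))
E
python3 - <<'E'
from h import *
obs(); goal(.5032,.1845,.0635,np.radians(77.5)); s=snap('wrist','w11');dial(s);held(s,'blu')
E
```

```text
time: 35.7
tool_pos: [0.4984, 0.1407, 0.2316]
ee_rot: [-3.139, -0.009, -3.054]
wrist_force: [1.2, 0.6, -0.4]
width: 0.0494
finger_force: 30.0
time: 36.5
tool_pos: [0.5012, 0.1846, 0.2312]
ee_rot: [-3.132, -0.003, 2.209]
wrist_force: [0.1, 1.1, -0.7]
width: 0.0497
finger_force: 30.0
time: 37.3
tool_pos: [0.5017, 0.1847, 0.2323]
ee_rot: [-3.135, 0.005, 1.353]
wrist_force: [-0.3, 0.5, -1.6]
width: 0.0492
finger_force: 30.0
37.3 [0.5017 0.1847 0.2323] [-3.1346  0.0046  1.3527] w 0.0492 F [-0.3  0.5 -1.6]
shift [0.0009 0.0027 0.1688]
turn deg [-0.4   0.26  0.  ] other half
red [468.  212.2] 94 [0.6439 0.13   0.095 ]
yel [473.3 167.5] 93 [0.6541 0.1749 0.095 ]
grn [430.6 153.8] 40 [0.6146 0.1974 0.095 ]
blu [400.7 189.7] 89 [0.5803 0.168  0.095 ]
hub [0.6182 0.1592] white 239.3 res 0.0006
cradle 1043 [0.5033 0.1855] z [0.0505 0.0667] top tool xyz [0.0023 0.0024 0.1678]
held 2667 [0.5079 0.1914] z [0.2424 0.2536] top tool xyz [ 0.0065  0.002  -0.0191]
```

```bash
python3 -m crank '[[1,[-0.004,0.002,0.045],[0,0,0]],[1,[0,0,0.045],[0,0,0]],[1,[0,0,0.04],[0,0,0]],[1,[0,0,0.025],[0,0,0]],[1,[0,0,0.011],[0,0,0]],[1,[0,0,0],[0,0,0]],[1,[0,0,0],[0,0,0]],[1,[0,0,0],[0,0,0]]]'
```

```text
time: 38.15
tool_pos: [0.5042, 0.1807, 0.0705]
ee_rot: [-3.141, 0.001, 1.35]
wrist_force: [0.0, 0.5, -1.2]
width: 0.0494
finger_force: 30.0
```

```bash
python3 -m crank '[[1,[0,0,0.004],[0,0,0]],[1,[0,0,0.0025],[0,0,0]],[1,[0,0,0],[0,0,0]],[1,[0,0,0],[0,0,0]]]'
```

```text
time: 38.55
tool_pos: [0.5036, 0.1804, 0.0632]
ee_rot: [-3.14, 0.002, 1.35]
wrist_force: [-0.9, -0.4, 5.6]
width: 0.0497
finger_force: 30.0
```

Contact at 5.6 N, so it is seated. I release.

```bash
python3 -m crank '[[0.4,[0,0,0],[0,0,0]],[0.3,[0,0,0],[0,0,0]],[0.3,[0,0,-0.02],[0,0,0]],[0.3,[0,0,-0.045],[0,0,0]],[0.3,[0,0,-0.045],[0,0,0]],[0.3,[0,0,-0.045],[0,0,0]],[0.5,[0,0,0],[0,0,0]],[0.5,[0,0,0],[0,0,0]]]'
python3 - <<'E'
from h import *
obs(); s=snap('wrist','w12'); dial(s); chk(s,'blu'); goal(.6178,.1595,.2,np.radians(59.3))
E
```

```text
time: 39.35
tool_pos: [0.5038, 0.1808, 0.2176]
ee_rot: [-3.14, 0.002, 1.35]
wrist_force: [-0.6, 0.5, 0.2]
width: 0.0534
finger_force: 0.0
39.35 [0.5038 0.1808 0.2176] [-3.1396e+00  2.0000e-03  1.3499e+00] w 0.0534 F [-0.6  0.5  0.2]
red [470.8 213. ] 99 [0.6436 0.1297 0.095 ]
yel [477.1 165.8] 100 [0.6545 0.1748 0.095 ]
grn [431.7 152.3] 31 [0.6143 0.1968 0.095 ]
blu [400.9 189.2] 101 [0.5804 0.1682 0.095 ]
hub [0.6182 0.159 ] white 239.13 res 0.0011
in gate 1003 ((0.5079856514930725, 0.18526962399482727), (0.04162231460213661, 0.039523765444755554), 78.40887451171875) [0.08  0.084]
shift [0.0047 0.1168 0.015 ]
turn deg [-0.28  0.26 18.04] other half
```

```bash
python3 -m crank '[[0.5,[0.0017,0.039,0],[0,0,0]],[0.5,[0.0015,0.039,0],[0,0,0]],[0.5,[0.0015,0.0385,0],[0,0,0]],[0.5,[0,0,0],[0,0,8]],[0.5,[0,0,0.02],[0,0,8]],[0.5,[0,0,0.025],[0,0,2.2]],[0.5,[0,0,0],[0,0,0]],[0.5,[0,0,0],[0,0,0]]]'
python3 -c "
from h import *
obs(); goal(.6178,.1595,.103,np.radians(59.2))"
```

```text
time: 40.2
tool_pos: [0.6165, 0.1594, 0.1686]
ee_rot: [-3.135, 0.008, 1.033]
wrist_force: [-0.1, 0.4, -0.7]
width: 0.0471
finger_force: 0.0
40.2 [0.6165 0.1594 0.1686] [-3.1346  0.0075  1.0332] w 0.0471 F [-0.1  0.4 -0.7]
shift [0.0012 0.0015 0.0656]
turn deg [-0.4   0.43 -0.  ] other half
```

```bash
python3 -m crank '[[0.5,[0.0006,0.0007,0.03],[0,0,0]],[0.5,[0,0,0.025],[0,0,0]],[0.5,[0,0,0.01],[0,0,0]],[1,[0,0,0],[0,0,0]],[1,[0,0,0],[0,0,0]],[1,[0,0,0],[0,0,0]],[1,[0,0,0],[0,0,0]]]'
python3 -m crank '[[1,[0,0,0],[0,0,-8]],[1,[0,0,0],[0,0,-8]],[1,[0,0,0],[0,0,-8]],[1,[0,0,0],[0,0,-8]],[1,[0,0,0],[0,0,-8]],[1,[0,0,0],[0,0,-8]],[1,[0,0,0],[0,0,-8]],[1,[0,0,0],[0,0,-8]]]'
python3 -m crank '[[1,[0,0,0],[0,0,-8]],[1,[0,0,0],[0,0,-0.4]],[1,[0,0,0],[0,0,0]],[1,[0,0,0],[0,0,0]],[0.5,[0,0,0],[0,0,0]],[0.5,[0,0,0],[0,0,0]],[0.5,[0,0,-0.045],[0,0,0]],[0.5,[0,0,-0.045],[0,0,0]]]'
python3 -m crank '[[0.3,[0,0,-0.04],[0,0,0]],[0.3,[0,0,0],[0,0,0]],[0.3,[0,0,0],[0,0,0]]]'
python3 - <<'E'
from h import *
o=obs(); print(np.round(o['joint_positions'],2)); dial(snap('wrist')); goal(.485,-.330,.231,np.radians(5.1))
E
```

```text
time: 40.9
tool_pos: [0.6194, 0.1598, 0.1082]
ee_rot: [-3.141, 0.002, 1.032]
wrist_force: [0.8, 0.8, -0.4]
width: 0.0183
finger_force: 0.0
time: 41.7
tool_pos: [0.6174, 0.1595, 0.1079]
ee_rot: [-3.135, -0.001, 2.155]
wrist_force: [-6.6, -1.7, 4.0]
width: 0.014
finger_force: 30.0
time: 42.5
tool_pos: [0.6178, 0.1596, 0.1949]
ee_rot: [-3.133, -0.004, 2.296]
wrist_force: [1.2, -0.3, 1.5]
width: 0.0424
finger_force: 0.0
time: 42.8
tool_pos: [0.6199, 0.16, 0.238]
ee_rot: [-3.14, 0.001, 2.296]
wrist_force: [0.6, -1.1, -0.2]
width: 0.0643
finger_force: 0.0
42.8 [0.6199 0.16   0.238 ] [-3.1402e+00  6.0000e-04  2.2958e+00] w 0.0643 F [ 0.6 -1.1 -0.2]
[ 0.16  0.29  1.07 -0.    1.78 -0.56]
red [353.7 200.5] 87 [0.6539 0.1745 0.095 ]
yel [340.9 158.3] 102 [0.6146 0.1979 0.095 ]
blu [282.3 200.2] 65 [0.5985 0.1256 0.095 ]
hub [0.6183 0.1591] white 311.37 res 0.0001
shift [-0.2778 -0.4251  0.0063]
turn deg [ -0.27   0.27 126.44] other half
```

```bash
python3 -m crank '[[0.3,[-0.0252,-0.0386,0],[0,0,0]],[0.3,[-0.0252,-0.0386,0],[0,0,0]],[0.3,[-0.0252,-0.0386,0],[0,0,0]],[0.3,[-0.0252,-0.0386,0],[0,0,0]],[0.3,[-0.0252,-0.0386,0],[0,0,0]],[0.3,[-0.0252,-0.0386,0],[0,0,0]],[0.3,[-0.0252,-0.0386,0],[0,0,0]],[0.3,[-0.0252,-0.0386,0],[0,0,0]]]'
python3 -m crank '[[0.3,[-0.0252,-0.0386,0],[0,0,0]],[0.3,[-0.0252,-0.0386,0],[0,0,0]],[0.3,[-0.0252,-0.0386,0],[0,0,0]],[0.3,[0,0,0],[0,0,8.4]],[0.3,[0,0,0],[0,0,8.4]],[0.3,[0,0,0],[0,0,8.4]],[0.3,[0,0,0],[0,0,8.4]],[0.3,[0,0,0],[0,0,8.4]]]'
python3 -m crank '[[0.3,[0,0,0],[0,0,8.4]],[0.3,[0,0,0],[0,0,8.4]],[0.3,[0,0,0],[0,0,8.4]],[0.3,[0,0,0],[0,0,8.4]],[0.3,[0,0,0],[0,0,8.4]],[0.3,[0,0,0],[0,0,8.4]],[0.3,[0,0,0],[0,0,8.4]],[0.3,[0,0,0],[0,0,8.4]]]'
python3 -m crank '[[0.3,[0,0,0],[0,0,8.4]],[0.3,[0,0,0.03],[0,0,8.4]],[0.3,[0,0,0.03],[0,0,0.4]],[0.3,[0,0,0],[0,0,0]],[0.3,[0,0,0],[0,0,0]]]'
python3 - <<'E'
from h import *
obs(); goal(.485,-.330,.060,np.radians(5.1)); pots(snap('wrist','w13'),np.radians(5.1))
E
```

```text
time: 43.65
tool_pos: [0.5199, -0.197, 0.2345]
ee_rot: [-3.135, -0.006, 2.296]
wrist_force: [1.0, -0.1, 0.2]
width: 0.0656
finger_force: 0.0
time: 44.45
tool_pos: [0.4842, -0.3286, 0.2346]
ee_rot: [-3.133, -0.001, 1.557]
wrist_force: [-0.2, -0.1, -0.5]
width: 0.0656
finger_force: 0.0
time: 45.25
tool_pos: [0.4843, -0.3285, 0.2346]
ee_rot: [-3.137, 0.008, 0.384]
wrist_force: [-0.5, -0.4, -0.7]
width: 0.0658
finger_force: 0.0
time: 45.75
tool_pos: [0.4839, -0.3286, 0.1757]
ee_rot: [-3.14, 0.008, 0.09]
wrist_force: [0.4, -0.2, 0.6]
width: 0.0659
finger_force: 0.0
45.75 [ 0.4839 -0.3286  0.1757] [-3.1399  0.0081  0.0901] w 0.0659 F [ 0.4 -0.2  0.6]
shift [0.0019 0.0017 0.1157]
turn deg [-0.1   0.47  0.06] other half
no pot 0
n 1286 len 0.0484 centre [ 0.4853 -0.3307] ztop 0.0896 tilt deg 0.3
```

```bash
python3 -m crank '[[0.3,[0,0.001,0.045],[0,0,0]],[0.3,[0,0,0.04],[0,0,0]],[0.3,[0,0,0.025],[0,0,0]],[0.3,[0,0,0.007],[0,0,0]],[0.3,[0,0,0],[0,0,0]]]'
python3 -c "
from h import *
obs(); goal(.485,-.330,.059,np.radians(5.1))"
```

```text
time: 46.3
tool_pos: [0.4847, -0.3308, 0.0614]
ee_rot: [3.14, 0.005, 0.09]
wrist_force: [-0.5, 0.1, 0.4]
width: 0.0661
finger_force: 0.0
46.3 [ 0.4847 -0.3308  0.0614] [3.1398 0.0046 0.0899] w 0.0661 F [-0.5  0.1  0.4]
shift [ 0.0004 -0.0008  0.0024]
turn deg [0.1  0.26 0.05] other half
```

```bash
python3 -m crank '[[1,[0,0,0.002],[0,0,0]],[1,[0,0,0],[0,0,0]],[1,[0,0,0],[0,0,0]],[1,[0,0,0],[0,0,0]],[1,[0,0,0],[0,0,0]]]'
python3 -m crank '[[1,[0,0,-0.03],[0,0,0]],[1,[0,0,-0.045],[0,0,0]],[1,[0,0,-0.045],[0,0,0]],[1,[0,0,-0.045],[0,0,0]],[1,[0,0,-0.005],[0,0,0]],[1,[0,0,0],[0,0,0]]]'
python3 -c "
from h import *
obs(); goal(.5032,.1845,.232,np.radians(77.5))"
```

```text
time: 46.8
tool_pos: [0.4855, -0.3315, 0.0611]
ee_rot: [3.137, 0.002, 0.09]
wrist_force: [-0.3, 0.3, 4.6]
width: 0.0494
finger_force: 30.0
time: 47.4
tool_pos: [0.4858, -0.3307, 0.2309]
ee_rot: [3.137, 0.002, 0.09]
wrist_force: [-0.2, 0.7, -1.0]
width: 0.0498
finger_force: 30.0
47.4 [ 0.4858 -0.3307  0.2309] [3.1371e+00 1.9000e-03 8.9800e-02] w 0.0498 F [-0.2  0.7 -1. ]
shift [ 0.0636 -0.5116 -0.0035]
turn deg [  0.16   0.26 -72.36] other half
```

```bash
python3 -m crank '[[1,[0.0058,-0.0465,0],[0,0,0]],[1,[0.0058,-0.0465,0],[0,0,0]],[1,[0.0058,-0.0465,0],[0,0,0]],[1,[0.0058,-0.0465,0],[0,0,0]],[1,[0.0058,-0.0465,0],[0,0,0]],[1,[0.0058,-0.0465,0],[0,0,0]],[1,[0.0058,-0.0465,0],[0,0,0]],[1,[0.0058,-0.0465,0],[0,0,0]]]'
python3 -m crank '[[1,[0.0058,-0.0465,0],[0,0,0]],[1,[0.0058,-0.0465,0],[0,0,0]],[1,[0.0058,-0.0465,0],[0,0,0]],[1,[0,0,0],[0,0,-8]],[1,[0,0,0],[0,0,-8]],[1,[0,0,0],[0,0,-8]],[1,[0,0,0],[0,0,-8]],[1,[0,0,0],[0,0,-8]]]'
python3 -m crank '[[1,[0,0,0],[0,0,-8]],[1,[0,0,0],[0,0,-8]],[1,[0,0,0],[0,0,-8]],[1,[0,0,0],[0,0,-8.4]],[1,[0,0,0],[0,0,0]],[1,[0,0,0],[0,0,0]]]'
python3 - <<'E'
from h import *
obs(); goal(.5032,.1847,.058,np.radians(77.5)); s=snap('wrist','w14');dial(s);held(s,'grn')
E
```

```text
time: 48.2
tool_pos: [0.4964, 0.0463, 0.2248]
ee_rot: [3.14, 0.01, 0.09]
wrist_force: [0.2, 0.3, -0.9]
width: 0.0495
finger_force: 30.0
time: 49.0
tool_pos: [0.5014, 0.1847, 0.2242]
ee_rot: [-3.137, 0.01, 0.794]
wrist_force: [1.3, -0.3, -0.3]
width: 0.0496
finger_force: 30.0
time: 49.6
tool_pos: [0.502, 0.1847, 0.2255]
ee_rot: [-3.134, 0.005, 1.35]
wrist_force: [-0.2, 0.7, 0.9]
width: 0.0498
finger_force: 30.0
49.6 [0.502  0.1847 0.2255] [-3.134   0.0048  1.3503] w 0.0498 F [-0.2  0.7  0.9]
shift [0.0011 0.0025 0.1675]
turn deg [-0.43  0.28 -0.13] other half
red [476.1 168.1] 99 [0.6539 0.1749 0.095 ]
yel [432.4 153.6] 117 [0.6145 0.198  0.095 ]
grn [402.  191.4] 50 [0.58   0.1676 0.095 ]
blu [426.5 226.9] 93 [0.5984 0.1258 0.095 ]
hub [0.6182 0.1593] white 311.57 res 0.0001
cradle 59 [0.5029 0.1773] z [0.0501 0.0659] top tool xyz [-0.0162  0.0063  0.1616]
held none
```

View pics/w14.png

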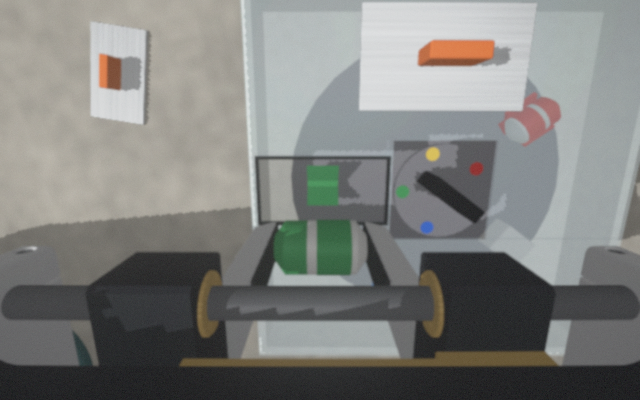

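Green is held level at (320,248), its cradle is under the opening at (322,186), the red pot lies in its cradle at (532,120), and the lid sits at (455,52). I lower it.

```bash
python3 -m crank '[[1,[0,0.001,0.045],[0,0,0]],[1,[0,0,0.045],[0,0,0]],[1,[0,0,0.04],[0,0,0]],[1,[0,0,0.025],[0,0,0]],[1,[0,0,0.01],[0,0,0]],[1,[0,0,0],[0,0,0]],[1,[0,0,0],[0,0,0]],[1,[0,0,0],[0,0,0]]]'
```

```text
time: 50.45
tool_pos: [0.5047, 0.1848, 0.065]
ee_rot: [-3.141, 0.001, 1.353]
wrist_force: [0.6, 0.6, -0.5]
width: 0.0497
finger_force: 30.0
```

```bash
python3 -m crank '[[1,[0,0,0.005],[0,0,0]],[1,[0,0,0.0025],[0,0,0]],[1,[0,0,0],[0,0,0]],[1,[0,0,0],[0,0,0]]]'
```

```text
time: 50.85
tool_pos: [0.5036, 0.1846, 0.0561]
ee_rot: [-3.139, 0.002, 1.353]
wrist_force: [-0.3, 0.8, 4.2]
width: 0.0493
finger_force: 30.0
```

```bash
python3 -m crank '[[0.4,[0,0,0],[0,0,0]],[0.3,[0,0,0],[0,0,0]],[0.3,[0,0,-0.02],[0,0,0]],[0.3,[0,0,-0.045],[0,0,0]],[0.3,[0,0,-0.045],[0,0,0]],[0.3,[0,0,-0.045],[0,0,0]],[0.5,[0,0,0],[0,0,0]],[0.5,[0,0,0],[0,0,0]]]'
python3 - <<'E'
from h import *
COL['grn']=((40,60,30),(90,255,255))
obs(); s=snap('wrist','w15'); dial(s); chk(s,'grn'); goal(.6178,.1595,.2,np.radians(131.5))
E
```

```text
time: 51.65
tool_pos: [0.5043, 0.1848, 0.2113]
ee_rot: [-3.14, 0.002, 1.353]
wrist_force: [-0.1, 0.8, -1.1]
width: 0.0533
finger_force: 0.0
51.65 [0.5043 0.1848 0.2113] [-3.1399e+00  1.9000e-03  1.3533e+00] w 0.0533 F [-0.1  0.8 -1.1]
red [479.4 171.8] 113 [0.6538 0.1748 0.095 ]
yel [434.  156.5] 129 [0.6144 0.198  0.095 ]
grn [402.4 195.8] 145 [0.5801 0.1675 0.095 ]
blu [427.6 232.8] 101 [0.5983 0.1256 0.095 ]
hub [0.6181 0.1592] white 311.53 res 0.0001
in gate 1299 ((0.4999138116836548, 0.18522022664546967), (0.04297250136733055, 0.04062250256538391), 77.08010864257812) [0.079 0.084]
shift [0.0003 0.1172 0.0087]
turn deg [-3.700e-01  5.000e-02 -5.396e+01] other half
```

```bash
python3 -m crank '[[0.5,[0,0.039,0],[0,0,0]],[0.5,[0,0.039,0],[0,0,0]],[0.5,[0,0.0385,0],[0,0,0]],[0.5,[0,0,0],[0,0,-8]],[0.5,[0,0,0],[0,0,-8]],[0.5,[0,0,0],[0,0,-8]],[0.5,[0,0,0],[0,0,-8]],[0.5,[0,0,0],[0,0,-8]]]'
python3 -m crank '[[0.5,[0,0,0],[0,0,-8]],[0.5,[0,0,0.025],[0,0,-6]],[0.5,[0,0,0.025],[0,0,0]],[0.5,[0,0,0],[0,0,0]],[0.5,[0,0,0],[0,0,0]]]'
python3 -c "
from h import *
obs(); goal(.618,.1593,.104,np.radians(131.5))"
```

```text
time: 52.5
tool_pos: [0.6163, 0.1593, 0.206]
ee_rot: [-3.131, -0.002, 2.057]
wrist_force: [-0.2, -0.4, 0.1]
width: 0.0469
finger_force: 0.0
time: 53.0
tool_pos: [0.616, 0.1592, 0.1573]
ee_rot: [-3.132, -0.004, 2.296]
wrist_force: [-0.2, -0.0, -0.4]
width: 0.0468
finger_force: 0.0
53.0 [0.616  0.1592 0.1573] [-3.1324 -0.0042  2.2956] w 0.0468 F [-0.2 -0.  -0.4]
shift [-0.0015  0.002   0.0532]
turn deg [-0.52 -0.24  0.03] other half
```

```bash
python3 -m crank '[[0.5,[-0.0007,0.001,0.025],[0,0,0]],[0.5,[0,0,0.02],[0,0,0]],[0.5,[0,0,0.009],[0,0,0]],[1,[0,0,0],[0,0,0]],[1,[0,0,0],[0,0,0]],[1,[0,0,0],[0,0,0]],[1,[0,0,0],[0,0,0]],[1,[0,0,0],[0,0,0]]]'
python3 -m crank '[[1,[0,0,0],[0,0,8.4]],[1,[0,0,0],[0,0,8.4]],[1,[0,0,0],[0,0,8.4]],[1,[0,0,0],[0,0,8.4]],[1,[0,0,0],[0,0,8.4]],[1,[0,0,0],[0,0,8.4]],[1,[0,0,0],[0,0,8.4]],[1,[0,0,0],[0,0,8.4]]]'
python3 -m crank '[[1,[0,0,0],[0,0,8.4]],[1,[0,0,0],[0,0,8.4]],[1,[0,0,0],[0,0,8.4]],[1,[0,0,0],[0,0,8.4]],[1,[0,0,0],[0,0,8.4]],[1,[0,0,0],[0,0,8.4]],[1,[0,0,0],[0,0,8.4]],[1,[0,0,0],[0,0,8.4]]]'
python3 -m crank '[[1,[0,0,0],[0,0,8.4]],[1,[0,0,0],[0,0,1.2]],[1,[0,0,0],[0,0,0]],[1,[0,0,0],[0,0,0]]]'
```

```text
time: 53.8
tool_pos: [0.6179, 0.1587, 0.1072]
ee_rot: [-3.136, -0.001, 2.295]
wrist_force: [-3.7, -2.3, 5.6]
width: 0.014
finger_force: 30.0
time: 54.6
tool_pos: [0.6184, 0.1587, 0.1072]
ee_rot: [-3.14, 0.004, 1.117]
wrist_force: [-2.5, -2.8, 3.5]
width: 0.0136
finger_force: 30.0
time: 55.4
tool_pos: [0.6187, 0.1583, 0.1072]
ee_rot: [3.138, 0.003, -0.057]
wrist_force: [-1.8, -4.7, 3.3]
width: 0.0137
finger_force: 30.0
time: 55.8
tool_pos: [0.6187, 0.1582, 0.1072]
ee_rot: [3.137, 0.002, -0.215]
wrist_force: [-3.1, -5.7, 4.2]
width: 0.0137
finger_force: 30.0
```

```bash
python3 -m crank '[[0.5,[0,0,0],[0,0,0]],[0.5,[0,0,0],[0,0,0]],[0.5,[0,0,-0.04],[0,0,0]],[0.5,[0,0,-0.045],[0,0,0]],[0.5,[0,0,-0.045],[0,0,0]],[0.3,[-0.03,0,0],[0,0,0]],[0.3,[-0.03,0,0],[0,0,0]],[0.3,[0,0,0],[0,0,0]]]'
cat >> h.py <<'E'
def lidh(s,near):
    P=cloud(s); hsv=cv2.cvtColor(s['color'],cv2.COLOR_RGB2HSV); n,l,st,ce=cv2.connectedComponentsWithStats(cv2.inRange(hsv,(4,140,70),(20,255,255)))
    for i in range(1,n):
        p=P[l==i]; z=np.percentile(p[:,2],95)
        if st[i,4]>60 and np.hypot(*(np.median(p,0)[:2]-near))<.08:
            top=p[p[:,2]>z-.005]; print('lid handle',ce[i].round(1),st[i,4],'ztop',z.round(4),np.round(top.mean(0),4),cv2.minAreaRect(top[:,:2].astype(np.float32)))
E
python3 - <<'E'
from h import *
obs(); s=snap('wrist','w16'); dial(s); lidh(s,(.64,.278)); t=snap('top'); lidh(t,(.64,.278)); lidh(snap('side'),(.64,.278))
E
```

```text
time: 56.6
tool_pos: [0.5578, 0.1743, 0.2368]
ee_rot: [3.14, 0.004, -0.214]
wrist_force: [0.4, -0.1, -0.3]
width: 0.065
finger_force: 0.0
56.6 [0.5578 0.1743 0.2368] [ 3.14    0.0044 -0.2137] w 0.065 F [ 0.4 -0.1 -0.3]
red [360.  138.7] 102 [0.5988 0.1254 0.095 ]
yel [346.6  92.5] 118 [0.6443 0.13   0.095 ]
blu [285.2 138.7] 93 [0.6144 0.1976 0.095 ]
hub [0.6184 0.159 ] white 167.82 res 0.0002
lid handle [182.2 136.1] 776 ztop 0.1369 [0.6363 0.278  0.1378] ((0.6235697865486145, 0.22475647926330566), (0.12409506738185883, 0.04664885997772217), 77.41128540039062)
lid handle [316.4 149.2] 118 ztop 0.137 [0.6274 0.2762 0.1354] ((0.6284058094024658, 0.2772378623485565), (0.014066510833799839, 0.04000530391931534), 86.8882064819336)
```

View pics/w16.png

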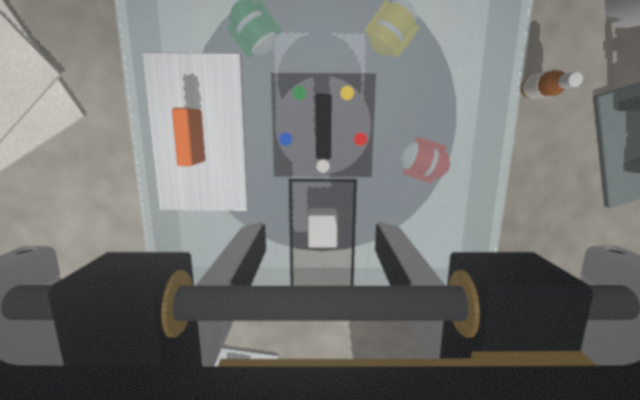

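The white block at (322,230) faces the opening. Green (252,27), yellow (390,27) and red (426,160) are in their cradles, and blue's is under the lid. The lid plate's corners are about (143,54), (240,54), (246,210) and (160,210).

```bash
python3 - <<'E'
from h import *
s=snap('wrist'); g=cv2.cvtColor(s['color'],cv2.COLOR_RGB2HSV)
m=((g[...,1]<30)&(g[...,2]>185)).astype(np.uint8); m[:, :125]=0; m[:,265:]=0; m[:40]=0; m[225:]=0
m=cv2.morphologyEx(m,cv2.MORPH_CLOSE,np.ones((25,25))); m=cv2.morphologyEx(m,cv2.MORPH_OPEN,np.ones((9,9)))
n,l,st,ce=cv2.connectedComponentsWithStats(m); i=1+np.argmax(st[1:,4]); v,u=np.where(l==i)
print(st[i],cv2.minAreaRect(plane(s,np.c_[u,v],.101)[:,:2].astype(np.float32)))
c=plane(s,[(143,54),(240,54),(246,210),(160,210)],.101); print(c.round(4),c.mean(0))
goal(.634,.279,.16,np.radians(-12.5))
E
```

```text
[  128    57   117   157 14036] ((0.6374310255050659, 0.28858092427253723), (0.10599343478679657, 0.14817680418491364), 77.3060073852539)
[[0.7192 0.3036 0.101 ]
 [0.7001 0.2172 0.101 ]
 [0.5567 0.2511 0.101 ]
 [0.5755 0.3365 0.101 ]] [0.63789746 0.27709402 0.101     ]
shift [ 0.049  -0.1197  0.0749]
turn deg [0.17 0.24 0.07] other half
```

```bash
python3 -m crank '[[0.4,[0.017,-0.04,0],[0,0,0]],[0.4,[0.017,-0.04,0],[0,0,0]],[0.4,[0.018,-0.0397,0],[0,0,0]],[0.4,[0,0,0.04],[0,0,0]],[0.4,[0,0,0.035],[0,0,0]],[0.4,[0,0,0],[0,0,0]],[0.4,[0,0,0],[0,0,0]]]'
python3 - <<'E'
from h import *
obs(); goal(.637,.2785,.107,np.radians(-12.7)); s=snap('wrist','w17'); lidh(s,(.637,.278))
E
```

```text
time: 57.5
tool_pos: [0.6366, 0.2778, 0.1592]
ee_rot: [3.137, 0.006, -0.218]
wrist_force: [-0.8, -0.2, 1.2]
width: 0.0562
finger_force: 0.0
57.5 [0.6366 0.2778 0.1592] [ 3.1372  0.0063 -0.2178] w 0.0562 F [-0.8 -0.2  1.2]
shift [ 0.0006 -0.0009  0.0522]
turn deg [0.25 0.36 0.22] other half
lid handle [317.7 224.8] 1178 ztop 0.1369 [0.6375 0.2798 0.1367] ((0.6580941677093506, 0.27560797333717346), (0.011574498377740383, 0.09101087599992752), 77.7411117553711)
```

```bash
python3 -m crank '[[0.4,[0,-0.001,0.03],[0,0,0]],[0.4,[0,0,0.02],[0,0,0]],[0.4,[0,0,0],[0,0,0]],[1,[0,0,0],[0,0,0]],[1,[0,0,0],[0,0,0]],[1,[0,0,0],[0,0,0]],[1,[0,0,0],[0,0,0]],[1,[0,0,0],[0,0,0]]]'
python3 -c "
from h import *
obs()"
python3 -m crank '[[1,[0,0,-0.01],[0,0,0]],[1,[0,0,-0.02],[0,0,0]],[1,[0,0,-0.02],[0,0,0]],[1,[0,0,0],[0,0,0]]]'
python3 - <<'E'
from h import *
obs(); goal(.5032,.1847,.158,np.radians(-12.5)); s=snap('wrist','w18'); g=s['color']
E
```

```text
time: 58.35
tool_pos: [0.6368, 0.2792, 0.1112]
ee_rot: [3.139, 0.003, -0.217]
wrist_force: [-0.2, 0.8, -0.3]
width: 0.0199
finger_force: 0.0
58.35 [0.6368 0.2792 0.1112] [ 3.1392e+00  3.1000e-03 -2.1750e-01] w 0.0199 F [-0.2  0.8 -0.3]
time: 58.75
tool_pos: [0.6384, 0.2798, 0.1648]
ee_rot: [-3.141, -0.002, -0.217]
wrist_force: [0.4, 0.0, -0.7]
width: 0.0137
finger_force: 30.0
58.75 [0.6384 0.2798 0.1648] [-3.1409e+00 -2.1000e-03 -2.1740e-01] w 0.0137 F [ 0.4  0.  -0.7]
shift [-0.1115  0.1221  0.0065]
turn deg [-0.04 -0.12  0.04] other half
```

```bash
python3 - <<'E'
from h import *
obs(); s=snap('wrist','w19'); lidh(s,(.637,.278)); P=cloud(s); print(P[150:230:20,270:370:20,2].round(3))
E
```

```text
58.8 [0.6377 0.2795 0.1627] [ 3.1407e+00  6.0000e-04 -2.1740e-01] w 0.0137 F [-0.1 -0.5 -2. ]
lid handle [320.  245.9] 1928 ztop 0.1838 [0.6407 0.2797 0.1833] ((0.6600207090377808, 0.2748328745365143), (0.013542567379772663, 0.08613917976617813), 76.99433898925781)
[[0.148 0.147 0.148 0.147 0.147]
 [0.146 0.148 0.147 0.147 0.149]
 [0.148 0.146 0.147 0.147 0.147]
 [0.147 0.147 0.184 0.183 0.147]]
```

View pics/w19.png

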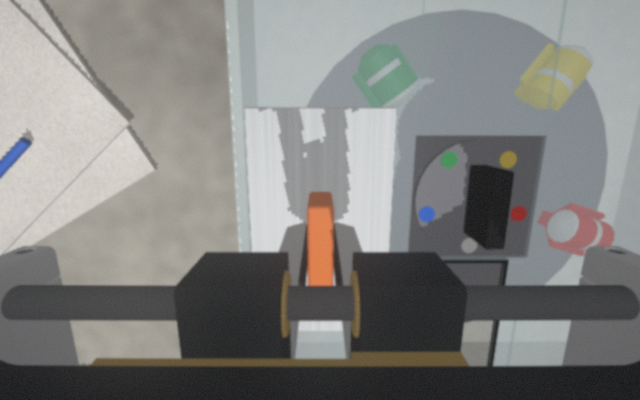

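The lid is held level with its plate top at 0.147. Its far edge runs along row 107 from (247,107) to (397,107), and I use that to find where the lid sits in the grip.

```bash
python3 - <<'E'
from h import *
s=snap('wrist'); o=obs(); R=Ro.from_euler('xyz',o['ee_rot']).as_matrix()
p=plane(s,[(246,107),(397,107)],.1475); print(((p-o['tool_pos'])@R).round(4)); goal(.5032,.1847,.158,np.radians(-12.5))
E
python3 -m crank '[[1,[-0.037,0,0],[0,0,0]],[1,[-0.037,0,0],[0,0,0]],[1,[-0.037,0,0],[0,0,0]],[1,[0,0.04,0],[0,0,0]],[1,[0,0.041,0],[0,0,0]],[1,[0,0.041,0],[0,0,0]],[1,[0,0,0],[0,0,0]],[1,[0,0,0],[0,0,0]]]'
python3 -c "
from h import *
obs(); goal(.5032,.1847,.117,np.radians(-12.5))"
```

```text
58.9 [0.6363 0.2791 0.1594] [ 3.1378  0.0054 -0.2174] w 0.0143 F [-0.1  0.4 -1.5]
[[ 0.0755 -0.0438  0.0113]
 [ 0.0756  0.0434  0.0117]]
shift [-0.1096  0.1208  0.0025]
turn deg [0.22 0.31 0.04] other half
time: 59.7
tool_pos: [0.5013, 0.1835, 0.1601]
ee_rot: [3.138, 0.006, -0.219]
wrist_force: [0.7, 0.9, -0.4]
width: 0.014
finger_force: 30.0
59.7 [0.5013 0.1835 0.1601] [ 3.1384  0.0059 -0.219 ] w 0.014 F [ 0.7  0.9 -0.4]
shift [ 0.0018 -0.0017  0.0431]
turn deg [ 0.18  0.34 -0.05] other half
```

```bash
python3 -m crank '[[1,[0,-0.001,0.02],[0,0,0]],[1,[0,0,0.014],[0,0,0]],[1,[0,0,0],[0,0,0]],[1,[0,0,0],[0,0,0]],[1,[0,0,0.004],[0,0,0]],[1,[0,0,0],[0,0,0]],[1,[0,0,0],[0,0,0]]]'
```

```text
time: 60.4
tool_pos: [0.5023, 0.185, 0.1237]
ee_rot: [3.139, 0.003, -0.217]
wrist_force: [0.4, -0.3, -2.0]
width: 0.014
finger_force: 30.0
```

```bash
python3 -m crank '[[1,[0,0,0.004],[0,0,0]],[1,[0,0,0.003],[0,0,0]],[1,[0,0,0],[0,0,0]],[1,[0,0,0],[0,0,0]]]'
```

```text
time: 60.8
tool_pos: [0.5019, 0.1848, 0.1161]
ee_rot: [3.138, 0.004, -0.218]
wrist_force: [0.4, -0.4, -1.6]
width: 0.014
finger_force: 30.0
```

```bash
python3 -m crank '[[1,[0,0,0.002],[0,0,0]],[1,[0,0,0.001],[0,0,0]],[1,[0,0,0],[0,0,0]],[1,[0,0,0],[0,0,0]]]'
```

```text
time: 61.2
tool_pos: [0.5022, 0.1849, 0.1157]
ee_rot: [3.139, 0.003, -0.217]
wrist_force: [-3.1, -1.2, 7.6]
width: 0.0138
finger_force: 30.0
```

```bash
python3 -m crank '[[0.6,[0,0,0],[0,0,0]],[0.4,[0,0,0],[0,0,0]],[0.4,[0,0,0],[0,0,0]],[0.4,[0,0,-0.045],[0,0,0]],[0.4,[0,0,-0.045],[0,0,0]],[0.4,[-0.03,-0.02,-0.02],[0,0,0]],[0.4,[-0.04,-0.03,0],[0,0,0]],[0.4,[-0.04,-0.03,0],[0,0,0]]]'
python3 -m crank '[[0.4,[-0.01,-0.045,0],[0,0,0]],[0.4,[-0.01,-0.045,0],[0,0,0]],[0.4,[0,-0.045,0],[0,0,0]],[0.4,[0,-0.045,0],[0,0,0]],[0.4,[0,0,0],[0,0,0]],[0.4,[0,0,0],[0,0,0]]]'
python3 - <<'E'
from h import *
obs(); t=snap('top','t20'); dial(t); lidh(t,(.503,.1847)); s=snap('wrist','w20')
cv2.imwrite('pics/c20.png',np.hstack([cv2.resize(t['color'][80:250,225:400],None,fx=2.3,fy=2.3),s['color'][:391,250:640]])[:,:,::-1])
E
```

```text
time: 62.0
tool_pos: [0.4122, 0.2879, 0.2245]
ee_rot: [3.14, 0.002, -0.22]
wrist_force: [-0.2, 0.3, -0.7]
width: 0.0562
finger_force: 0.0
time: 62.6
tool_pos: [0.4313, 0.4674, 0.221]
ee_rot: [3.136, 0.006, -0.216]
wrist_force: [0.9, 0.1, 0.2]
width: 0.0563
finger_force: 0.0
62.6 [0.4313 0.4674 0.221 ] [ 3.1355  0.0057 -0.2162] w 0.0563 F [0.9 0.1 0.2]
red [322.4 168.4] 13 [0.5981 0.1267 0.095 ]
yel [320.8 152.6] 16 [0.6438 0.1317 0.095 ]
grn [305.3 149.5] 14 [0.6529 0.1758 0.095 ]
blu [297.  163.1] 18 [0.6134 0.1989 0.095 ]
hub [0.6175 0.1603] white 168.07 res 0.0004
lid handle [305.6 196.3] 111 ztop 0.1394 [0.5137 0.1715 0.1372] ((0.5139662027359009, 0.17190256714820862), (0.013834006153047085, 0.04900874197483063), 78.42542266845703)
```

View pics/c20.png

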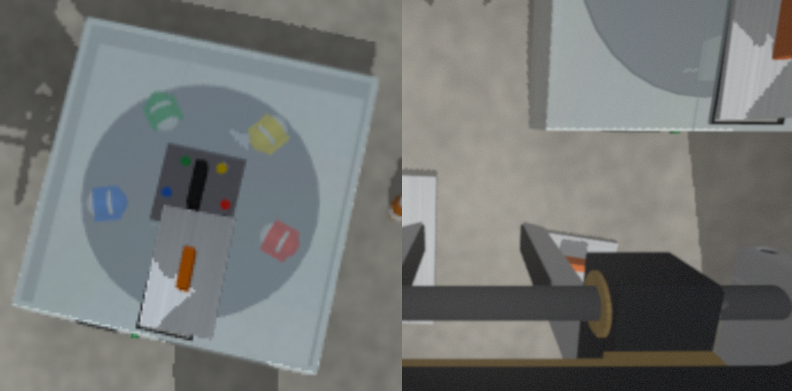

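All four pots are in their cradles and the white block is parked, but the lid has been knocked to (0.514, 0.171), 17 mm off, and the dark rim shows at (165,330). I go back and re-seat it.

```bash
python3 -c "
from h import *
obs(); goal(.514,.171,.165,np.radians(-12.0))"
```

```text
62.7 [0.4317 0.4661 0.2232] [ 3.1381  0.0039 -0.2181] w 0.0562 F [ 0.3  0.2 -0.7]
shift [0.1445 0.2701 0.0585]
turn deg [ 0.2   0.22 -0.5 ] other half
```

```bash
python3 -m crank '[[0.4,[0.0205,0.0386,0],[0,0,0]],[0.4,[0.0206,0.0386,0],[0,0,0]],[0.4,[0.0206,0.0386,0],[0,0,0]],[0.4,[0.0206,0.0386,0],[0,0,0]],[0.4,[0.0206,0.0386,0],[0,0,0]],[0.4,[0.0206,0.0386,0],[0,0,0]],[0.4,[0.0206,0.0386,0.02],[0,0,0]],[0.4,[0,0,0.038],[0,0,0]]]'
python3 -m crank '[[0.4,[0,0,0],[0,0,0]],[0.4,[0,0,0],[0,0,0]]]'
python3 - <<'E'
from h import *
o=obs(); s=snap('wrist','w21'); lidh(s,(.514,.171)); goal(.514,.171,.109,np.radians(-12.5))
P=cloud(s); q=P[(np.abs(P[...,2]-.137)<.004)&(np.hypot(P[...,0]-.514,P[...,1]-.171)<.045)]; print(len(q),q.mean(0),cv2.minAreaRect(q[:,:2].astype(np.float32)))
E
```

```text
time: 63.5
tool_pos: [0.517, 0.1663, 0.1699]
ee_rot: [3.141, -0.007, -0.226]
wrist_force: [1.1, 1.5, -0.0]
width: 0.0562
finger_force: 0.0
time: 63.7
tool_pos: [0.513, 0.1713, 0.166]
ee_rot: [3.139, 0.004, -0.219]
wrist_force: [0.3, -0.3, 0.5]
width: 0.0566
finger_force: 0.0
63.7 [0.513  0.1713 0.166 ] [ 3.1387  0.0043 -0.2186] w 0.0566 F [ 0.3 -0.3  0.5]
lid handle [320.3 216.9] 1131 ztop 0.137 [0.5169 0.1708 0.1368] ((0.5356810092926025, 0.16731105744838715), (0.011573797091841698, 0.0871744453907013), 79.33734893798828)
shift [0.0003 0.001  0.0584]
turn deg [0.09 0.08 0.04] other half
1419 [0.51637848 0.17061668 0.13570746] ((0.5153947472572327, 0.1708213984966278), (0.0139568280428648, 0.0499369353055954), 79.36238861083984)
```

```bash
python3 -m crank '[[0.4,[0.001,0.0005,0.03],[0,0,-1]],[0.4,[0,0,0.024],[0,0,0]],[0.4,[0,0,0],[0,0,0]],[1,[0,0,0],[0,0,0]],[1,[0,0,0],[0,0,0]],[1,[0,0,0],[0,0,0]],[1,[0,0,0],[0,0,0]],[1,[0,0,0],[0,0,0]]]'
python3 -m crank '[[1,[0,0,0],[0,0,0]],[1,[0,0,0],[0,0,0]]]'
python3 -c "
from h import *
obs(); goal(.5025,.1850,.112,np.radians(-12.5))"
```

```text
time: 64.55
tool_pos: [0.5148, 0.1713, 0.1119]
ee_rot: [3.139, 0.003, -0.2]
wrist_force: [-0.2, 0.2, 0.1]
width: 0.0199
finger_force: 0.0
time: 64.75
tool_pos: [0.5146, 0.1711, 0.1116]
ee_rot: [3.139, 0.004, -0.2]
wrist_force: [-0.3, -1.0, 2.4]
width: 0.0139
finger_force: 30.0
64.75 [0.5146 0.1711 0.1116] [ 3.1387  0.0036 -0.2001] w 0.0139 F [-0.3 -1.   2.4]
shift [-0.0146 -0.0112 -0.0004]
turn deg [0.17 0.21 1.04] other half
```

```bash
python3 -m crank '[[1,[0,0,-0.008],[0,0,1]],[1,[-0.0152,-0.0112,0],[0,0,0]],[1,[0,0,0],[0,0,0]],[1,[0,0,0],[0,0,0]],[1,[0,0,0.005],[0,0,0]],[1,[0,0,0.0035],[0,0,0]],[1,[0,0,0],[0,0,0]],[1,[0,0,0],[0,0,0]]]'
```

```text
time: 65.55
tool_pos: [0.5023, 0.185, 0.1115]
ee_rot: [3.139, 0.003, -0.218]
wrist_force: [-1.5, -1.5, 5.3]
width: 0.0135
finger_force: 30.0
```

Seated. I open, rise straight up, and retreat higher before checking.

```bash
python3 -m crank '[[0.5,[0,0,0],[0,0,0]],[0.4,[0,0,0],[0,0,0]],[0.4,[0,0,0],[0,0,0]],[0.4,[0,0,-0.02],[0,0,0]],[0.4,[0,0,-0.045],[0,0,0]],[0.4,[0,0,-0.045],[0,0,0]],[0.4,[-0.02,-0.04,0],[0,0,0]],[0.4,[-0.02,-0.04,0],[0,0,0]]]'
python3 -m crank '[[0.4,[-0.02,-0.04,0],[0,0,0]],[0.4,[-0.02,-0.04,0],[0,0,0]],[0.4,[-0.02,-0.04,0],[0,0,0]],[0.4,[-0.02,-0.04,0],[0,0,0]],[0.4,[0,0,0],[0,0,0]],[0.4,[0,0,0],[0,0,0]]]'
python3 - <<'E'
from h import *
obs(); t=snap('top','t22'); dial(t); lidh(t,(.503,.1847))
P=cloud(t); k=(np.abs(P[...,2]-.101)<.004); q=P[(np.abs(P[...,2]-.137)<.004)&(np.hypot(P[...,0]-.503,P[...,1]-.185)<.045)]; print('bar',len(q),cv2.minAreaRect(q[:,:2].astype(np.float32)))
E
```

```text
time: 66.35
tool_pos: [0.482, 0.2729, 0.2231]
ee_rot: [-3.142, -0.0, -0.221]
wrist_force: [0.1, -0.2, -1.1]
width: 0.0564
finger_force: 0.0
time: 66.95
tool_pos: [0.4366, 0.4464, 0.2195]
ee_rot: [3.137, 0.005, -0.216]
wrist_force: [0.4, -1.0, 0.1]
width: 0.0563
finger_force: 0.0
66.95 [0.4366 0.4464 0.2195] [ 3.1368  0.0045 -0.2156] w 0.0563 F [ 0.4 -1.   0.1]
red [322.4 168.6] 13 [0.5974 0.1267 0.095 ]
yel [320.8 152.6] 16 [0.6438 0.1317 0.095 ]
grn [305.3 149.5] 14 [0.6529 0.1758 0.095 ]
blu [297.  163.1] 18 [0.6134 0.1989 0.095 ]
hub [0.6174 0.1603] white 167.86 res 0.0004
lid handle [300.2 200.8] 108 ztop 0.1396 [0.5012 0.1862 0.1372] ((0.5010479092597961, 0.18606223165988922), (0.013181875459849834, 0.047299351543188095), 77.85034942626953)
bar 92 ((0.5022099018096924, 0.18625181913375854), (0.013768603093922138, 0.04945846274495125), 76.79402160644531)
```

```bash
python3 -c "
from bench import robot
print(robot.close_job())"
```

```text
the job is handed in; nothing more can be done
None
```

I loaded all four pots (red, yellow, green, blue) into their own-colour cradles, parked the white block at the opening, and re-seated the lid within about 2 mm after it was found knocked 17 mm off; the job is handed in at about 67 s, no verdict returned.

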